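# Close the market cash counter

## Task

Close up the cash counter: lay every bookmark box that is out on the table flat on the floor of the counter's bin, side by side, then lower the clear cover, which has a red bar for a handle, gently all the way shut. After that take the hook pole from its cradle, put its hook through the brass ring and pull the window sash fully down with the hook (not with the hand), then unhook it and lay the pole back in its cradle as it was. Leave the calculator, book pile and mug where they are.

Things in the scene. Friction and masses are not known exactly. Their poses are not given: they have to be found in the camera images.
- box1_mid (a point): Red slim box of bookmarks, 110 (x) x 40 (y) x 30 (z) mm, 100 g, lying flat, with a paper band; this point is its centre, 15 mm above its underside, x along its length, z up. May be absent. Starts on the table beside the counter. It can be knocked 2 to 4 cm aside at some moment.
- box2_mid (a point): Green slim box of bookmarks, 110 (x) x 40 (y) x 30 (z) mm, 100 g, lying flat, with a paper band; this point is its centre, 15 mm above its underside, x along its length, z up. May be absent. Starts on the table beside the counter. It can be knocked 2 to 4 cm aside at some moment.
- box3_mid (a point): Yellow slim box of bookmarks, 110 (x) x 40 (y) x 30 (z) mm, 100 g, lying flat, with a paper band; this point is its centre, 15 mm above its underside, x along its length, z up. May be absent. Starts on the table beside the counter. It can be knocked 2 to 4 cm aside at some moment.
- box4_mid (a point): Orange slim box of bookmarks, 110 (x) x 40 (y) x 30 (z) mm, 100 g, lying flat, with a paper band; this point is its centre, 15 mm above its underside, x along its length, z up. May be absent. Starts on the table beside the counter. It can be knocked 2 to 4 cm aside at some moment.
- bin (a point): Centre of the inner floor (6 mm above the table) of the open wooden bin at the counter's front. Axes: x away from the robot (towards the window), y left, z up. Inside 168 (x) x 298 (y) mm, 59 mm deep, walls 6 mm; rim 65 mm above the table. Fixed, but place and yaw differ from start to start; the whole counter (bin, cover, window) moves together.
- counter: The counter; origin on the table under the bin's centre, axes as the bin's. Its window frame stands 225 mm beyond the origin: two blue posts 30 mm square and 375 mm high at 173 mm to either side, a blue crossbar 30 x 20 mm on top at 358 to 378 mm. Between them slides the sash pane, 312 mm wide, reaching from 100 mm below to 40 mm above the ring's centre.
- cover_hinge (a point): Centre of the cover's hinge axis, along the bin's far rim: 90 mm beyond the bin's centre, 68 mm above the table. Same axes as the bin; the hinge axis is y.
- cover_bar (a point): Centre of the red round bar (14 mm thick, 120 mm long, along y), the cover's handle. It stands 46 mm off the cover's free edge in the cover's plane, on two 10 mm stems 120 mm apart, 226 mm from the hinge axis. With the cover upright it is on top; with it shut it is in front of the bin, 68 mm above the table.
- cover (a joint): Angle of the clear cover (180 x 310 x 6 mm, 350 g), rad: 0 shut on its stop at the bin's rim, about 1.5 upright (start). From the hinge the bar lies at 226 mm x (-cos, 0, sin) of this angle in the bin's axes. Open, it stands between bin and window, in the way of the ring. Hinge friction (0.1 N m) keeps it only above about 1.3 rad; lower down it falls and slams unless held.
- sash (a joint): How far the window sash has been pulled down, m: 0 fully up, 0.12 fully down. Friction holds it anywhere; pulling it down takes about 2 N, pushing it up about 8 N.
- ring (a point): Centre of the brass pull ring on the sash. It stands upright facing the robot (hole along x; axes as the bin's): inner radius 28 mm, wire 8 mm. It stands 50 mm in front of the sash's clear pane, held by a rod from its top; 175 mm beyond the bin's centre, 307 mm above the table with the sash up, 187 mm with it down.
- pole_grip (a point): Centre of the wooden handle (130 x 22 x 22 mm, square) of the hook pole (120 g); x along the pole towards the hook, z up. A brass rod 9 mm thick runs on along x to 175 mm from this point, where a 9 mm prong points straight down (-z), its tip 26 mm below the rod's axis. Balances about 19 mm ahead of this point. Starts in its cradle, hook down.
- pole_crook (a point): Point on the axis of the pole's brass rod 20 mm short of the prong (155 mm ahead of the handle's centre): the place that sits in the ring when hooked. Axes as the pole's.
- cradle_seat (a point): Where the pole's handle centre lies when in the fixed dark wooden cradle, 49 mm above the table; x along it towards the hook end. Two yokes 14 mm thick, 45 mm before and behind this point, each a U slot 32 mm wide, floor 38 mm and cheeks 60 mm above the table, 70 mm wide over all. Between them (76 mm) it is open down to a 6 mm base, so the handle can be gripped there.
- calculator: Grey desk calculator, 75 x 130 x 23 mm, origin under its centre. Leave alone.
- book_pile: Pile of books, 90 x 130 x 88 mm, origin under its centre. Leave alone.
- mug: Blue mug, radius 38 mm, 90 mm high, origin under its centre. Leave alone.
Not all that is in view belongs to the job. What is meant by the part that bears box1_mid is not purple, and is the larger of those in its own colour. Of the things shaped like the part that bears pole_grip, the wooden one is meant.

How it is judged:
By the outcome, as a careful person would: the job done as asked, in the order asked, and still so for the second after the job is handed in, with the robot touching nothing.
Of box1, box2, box3, box4 only 2 to 4 are there at a start; the rules pass over those that are not, and their reading is None.
At some moment in a run one of box1, box2, box3, box4 may be knocked a few centimetres aside while the robot is not near it.
It also fails if it takes over 210 s, if anything falls off the work surface, if the arm or the gripper's body presses on something with over 40 N, if the wrist force passes 120 N, or if a joint passes its speed limit or range.

## Robot

A 6-joint arm with a two-finger parallel gripper is mounted at the origin on the work surface. World frame = base frame: x ahead of the robot, y to its left, z up, the work surface at z = 0. Lengths are in m, angles in rad, forces in N, time in s.
With the tool pointing down it reaches from about 0.3 to 0.85 m from the base axis. Payload 5.4 kg.
Tool frame: the origin (TCP) lies at the very end of the fingers, on their centre line; the grasp point (between the pads) lies 19 mm behind it; z points along the fingers, y is the line along which they close (so a half turn about z gives the same grasp; the last joint's range is limited). The gripper opens to 85 mm and grips with 20 to 120 N. Pads are 22 mm wide; open, the fingers measure 114 mm over their backs; the gripper's body (76 mm by 85 mm) begins 54 mm behind the grasp point. The pads swing forward as they close: fully open they stand 13 mm farther back than shut.
Start: joints at [0.989, 0.158, 1.597, -0, 1.386, -0.21], TCP at [0.209, 0.536, 0.231] pointing down, gripper open.
Joint ranges: [-2.91, 2.91], [-0.94, 2.29], [0.18, 2.7], [-1.29, 4.43], [0.17, 2.64], [-3, 3]. Speed limits (rad/s): [2.57, 2.57, 3.14, 3.14, 3.14, 3.14].

## Interface

Orientations are given as a rotation vector (axis times angle).
In Python, from station import * gives the robot as it stands.
- The arm moves only by the tool send_rows, never from a script. Its argument "motion" is a list of rows, each a list of 7 numbers: the shift along the world's x, y, z as a fraction of full scale, then the turn, a rotation vector about the world's x, y, z as a fraction of full scale, then the gripper command: -1 is shut, 1 is fully open, values between are in proportion. In form: [[x, y, z, ax, ay, az, grip], ...]. A call has exactly 5 rows; each row shifts and turns the commanded pose from where the row before left it; what a row does not reach is not made up. Full scale, the value 1, is 0.1 m for a shift and 360 degrees for a turn. A row lasts 1/12 s, in which the tool goes at most 41.7 mm and 7.16 degrees, less where a joint would pass 70% of its speed; a pose out of reach is approached as far as the arm can. A call with a number of a shift or a turn outside -1 to 1 is refused whole. A call with a gripper value outside its range is refused whole. The fingers move at their own pace and stop on an object; "force" is the grip in N (left out, the last holds). Time passes only in rows, so rows that do not move let the fingers close, or fill a call up. It gives the time, the measured TCP pose, the force, the opening and the grip force at its end, in the units of the state.
- sense(): the state, without advancing time (a new reading comes with each control period).
- grab_frame(name): name is "scene" or "top" or "wrist"; returns a dict with "color" (400x640x3 uint8, red, green, blue), "z_map" (400x640 float32, m along the optical axis (not along the pixel's ray), 0 where there is no reading), "fx", "fy", "cx", "cy" (pixels), "D" ([k1, k2, p1, p2, k3] as OpenCV has them; the pictures are not rectified), "extrinsics" (4x4, takes a point from world to camera coordinates). Camera axes: x right, y down, z forward; pixel columns grow to the right and rows downward; lengths in m; the calibration is good to about 2 mm. A picture is of the moment at which its call begins.
- job_done(): hands the job in; it is judged then, once.
Trained networks look in a picture, given as the dict that the camera call returned (one of the last four; its "shot" number tells which), for a name from the list of things; names that differ only in an ending like _2 or _b are one class to them, and where a whole thing is asked for, a point or a joint stands for the part that bears it (a point fixed in the world has none). Each returns a list of dicts, best first, with "score" (0 to 1); they miss things now and then, are a little off and sometimes report something else, mostly with a low value. They report only what shows in the picture. A call takes as long as a camera call. They do not tell look-alikes from the thing itself.
- boxes_of(query, picture): "location" ([x, y, z] in m, in the coordinates of the camera as it stood for that picture, good to about 4 mm: the middle of the surface that is visible of it).
- trace(query, picture): "mask" (400x640 bool, what is visible of it).
- tip_of(query, picture): "location" ([x, y, z] in m, in the coordinates of the camera as it stood for that picture, good to about 4 mm: a listed point, or the origin of a listed thing).
The state is a dict: "t": time; "joint_positions": joint angles; "qd": joint speeds; "joint_efforts": joint torques, N m; "position": TCP position; "eef_rot": TCP orientation; "ft_force": force on the tool from outside, world axes, zero at the start; "torque": the same for the moment, N m; "width": finger opening in m; "gripper_force": force on a finger pad.
Only numpy, scipy, OpenCV 4.12 (cv2) and the standard library are available. Lean on these libraries where they do the work, as an engineer would, in place of code of your own. Each camera call takes 0.05 s, during which the arm holds its last target. There are 200 camera calls.

## Working session

There is one attempt and no reset: what is moved stays moved. The work goes in short steps, Python scripts to look and compute and a tool call to move; the robot and the scene stay as the last step left them, time stands still between calls to the robot, and variables do not carry over. Pictures are saved under pics/ and viewed, at most 14 in all, crops included, and the job is handed in when it is done.

Besides the shell and the picture viewer there is one more tool, called by a JSON object that holds its "op" and its "data". send_rows: Moves the arm, as the interface text tells. Its arguments: {"type":"object","properties":{"motion":{"type":"array","items":{"type":"array","items":{"type":"number"}}},"force":{"type":"number"}},"required":["motion"]}

```bash
mkdir -p pics; cat > h.py <<'E'
from station import *
import numpy as np, cv2
from scipy.spatial.transform import Rotation as R
np.set_printoptions(precision=4,suppress=True)
def w(pic,p):
    E=np.array(pic["extrinsics"]); return E[:3,:3].T@(np.array(p)-E[:3,3])
def save(pic,n): cv2.imwrite(f"pics/{n}.png",pic["color"][:,:,::-1])
def pts(pic,mask):
    K=np.array([[pic["fx"],0,pic["cx"]],[0,pic["fy"],pic["cy"]],[0,0,1]])
    v,u=np.nonzero(mask&(pic["z_map"]>0)); z=pic["z_map"][v,u]
    n=cv2.undistortPoints(np.stack([u,v],1).astype(np.float64)[:,None],K,np.array(pic["D"],float))[:,0]
    P=np.c_[n*z[:,None],z]; E=np.array(pic["extrinsics"]); return (P-E[:3,3])@E[:3,:3]
def st():
    s=sense(); print("t",round(s["t"],2),"p",np.array(s["position"]),"rv",np.array(s["eef_rot"]),"F",np.array(s["ft_force"]),"w",round(s["width"],4),"gf",s["gripper_force"]); return s
def boxfit(pic,m,zmin=None):
    P=pts(pic,m)
    if len(P)<20: return None
    zt=np.percentile(P[:,2],90); T=P[abs(P[:,2]-zt)<.006]
    (cx,cy),(a,b),ang=cv2.minAreaRect((T[:,:2]*1000).astype(np.float32))
    if a<b: a,b=b,a; ang+=90
    return np.array([cx/1000,cy/1000,zt]),np.array([a,b]),(ang+90)%180-90,len(T)
E
cat > a.py <<'E'
from h import *
st()
names=["box1_mid","box2_mid","box3_mid","box4_mid","bin","counter","cover_hinge","cover_bar","ring","pole_grip","pole_crook","cradle_seat","calculator","book_pile","mug"]
for c in ["top","scene"]:
    p=grab_frame(c); save(p,c+"0")
    for n in names:
        r=tip_of(n,p); print(c,n,[(w(p,q["location"]),round(q["score"],2)) for q in r[:3]])
        if n[:3]=="box" or n=="pole_grip":
            for q in trace(n,p)[:3]:
                print("   fit",round(q["score"],2),boxfit(p,q["mask"]), p["color"][q["mask"]].mean(0))
E
python3 a.py
```

```text
t 0.0 p [0.2086 0.5352 0.2303] rv [-0.5805 -3.0867  0.0027] F [0.0872 0.1066 0.8354] w 0.0853 gf 0.0
top box1_mid [(array([0.365 , 0.3368, 0.0165]), 0.88), (array([0.4084, 0.4707, 0.0147]), 0.82), (array([0.2788, 0.4344, 0.0101]), 0.63)]
   fit 0.65 (array([0.285 , 0.4299, 0.0237]), array([73.4322, 28.1915]), 26.39455223083496, 123) [178.9034  86.358   80.2898]
   fit 0.65 (array([0.411 , 0.4704, 0.0332]), array([108.7032,  41.0265]), 23.51140594482422, 237) [107.1021  60.8482 130.6963]
   fit 0.55 (array([0.3674, 0.3362, 0.0329]), array([107.8244,  42.2678]), -0.06343841552734375, 276) [176.094   82.9426  76.9608]
top box2_mid [(array([ 0.4695, -0.4244,  0.0154]), 0.89)]
   fit 0.76 (array([ 0.472 , -0.4254,  0.0333]), array([105.1595,  40.1129]), -1.3780136108398438, 249) [ 98.6503 129.013  109.3446]
top box3_mid [(array([0.623 , 0.3284, 0.0157]), 0.55), (array([ 0.6194, -0.3079,  0.0467]), 0.42), (array([ 0.6476, -0.0219,  0.0702]), 0.27)]
   fit 0.85 (array([0.6246, 0.3262, 0.0331]), array([106.2242,  41.4307]), 12.65594482421875, 230) [209.0755 189.5831 106.852 ]
   fit 0.31 (ar
[... 3151 characters left out ...]
6.2045440673828125, 87) [242.8323 212.9097 141.8323]
   fit 0.66 (array([ 0.2788, -0.4563,  0.0233]), array([126.009 ,  23.3713]), -67.05675888061523, 69) [ 47.7456 164.0175  71.4474]
   fit 0.58 (array([0.3654, 0.337 , 0.0327]), array([110.034 ,  43.4165]), -0.8425750732421875, 459) [230.5408  85.2784  79.9088]
scene pole_crook [(array([ 0.6189, -0.3109,  0.0503]), 0.71), (array([ 0.5626, -0.025 ,  0.005 ]), 0.64), (array([ 0.2063, -0.3291,  0.0124]), 0.52)]
scene cradle_seat [(array([ 0.4594, -0.2961,  0.0476]), 0.69)]
scene calculator [(array([ 0.3837,  0.1569, -0.0021]), 0.6)]
scene book_pile [(array([0.6088, 0.5096, 0.0024]), 0.68)]
scene mug [(array([ 0.6003, -0.5207, -0.0011]), 0.83)]
```

View pics/top0.png

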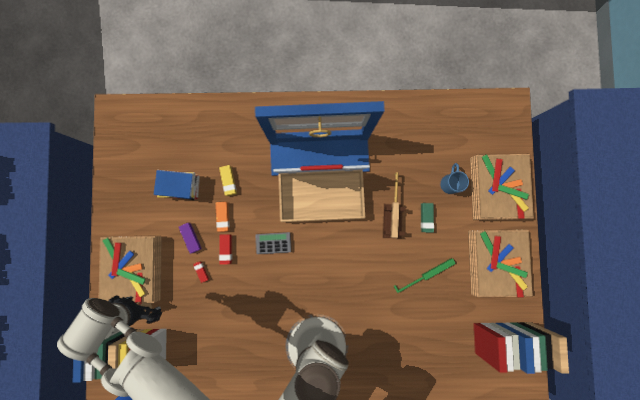

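View pics/scene0.png

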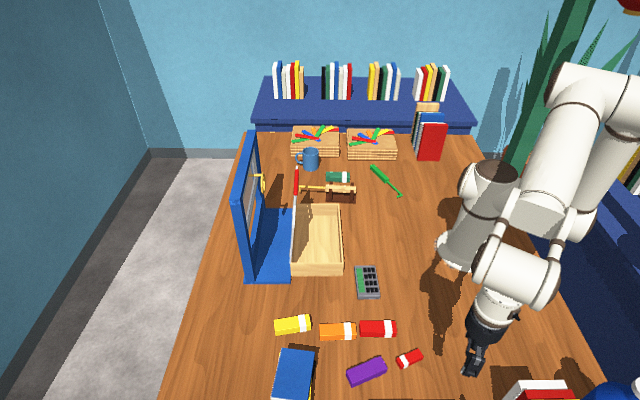

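```bash
cat > b.py <<'E'
from h import *
p=grab_frame("top")
for n in ["bin","counter","cover_bar","cover","ring","cradle_seat","sash"]:
    for q in trace(n,p)[:1]:
        P=pts(p,q["mask"]); print(n,round(q["score"],2),len(P),P.min(0),P.max(0))
# geometry of fixed things from the whole cloud
P=pts(p,np.ones((400,640),bool))
def rect(T,l):
    (c,s,a)=cv2.minAreaRect((T[:,:2]*1000).astype(np.float32)); print(l,len(T),np.array(c),np.array(s),a)
reg=(P[:,0]>.42)&(P[:,0]<.72)&(abs(P[:,1]+.025)<.2)
T=P[reg&(abs(P[:,2]-.065)<.004)]; rect(T,"rim")
T=P[(abs(P[:,0]-.78)<.08)&(abs(P[:,1])<.25)&(P[:,2]>.362)]; rect(T,"crossbar"); print(np.percentile(T[:,2],50) if len(T) else "")
c=(P[:,0]>.38)&(P[:,0]<.54)&(abs(P[:,1]+.3)<.06)
T=P[c&(P[:,2]>.054)&(P[:,2]<.064)]; rect(T,"cradle/handle")
T=P[(P[:,0]>.54)&(P[:,0]<.66)&(abs(P[:,1]+.3)<.05)&(P[:,2]>.04)]; rect(T,"rod"); print(T[:,2].mean() if len(T) else "")
E
python3 b.py
```

```text
bin 0.94 11330 [ 0.465  -0.2589 -0.0089] [0.922  0.1941 0.3853]
counter 0.78 11108 [ 0.4659 -0.279  -0.009 ] [0.9111 0.1661 0.3853]
cover 0.77 499 [ 0.6183 -0.1787  0.0091] [0.6807 0.1283 0.3064]
ring 0.81 1354 [ 0.7291 -0.1796 -0.0089] [0.8267 0.1367 0.3652]
cradle_seat 0.57 393 [ 0.3984 -0.3371 -0.0043] [ 0.525  -0.2588  0.0661]
sash 0.75 1387 [ 0.7291 -0.1775 -0.0089] [0.831  0.1372 0.3659]
rim 311 [558.6689 -27.6471] [177.7428 310.0936] 1.5520598888397217
crossbar 1499 [784.0786 -21.3087] [ 32.7399 375.8497] 1.5924943685531616
0.3771783554484933
cradle/handle 268 [ 469.6884 -298.2446] [ 67.4296 140.0549] 86.2248306274414
rod 69 [ 590.5579 -306.9638] [ 10.171  101.7902] 85.71800231933594
0.05244515902889117
```

The top picture shows the bin at about (322,195) and the cover bar at (322,168). The four real boxes are red (225,248), orange (222,216), yellow (228,180) and green (428,217). The wooden pole is in its cradle at (397,205). The purple box, the small red box and the green pole are decoys. The scene view agrees.

Next I move above box1.

{"op": "send_rows", "data": {"motion": [[0.158, -0.198, -0.11, 0, 0, 0.006, 1], [0.158, -0.198, -0.11, 0, 0, 0.006, 1], [0.158, -0.198, -0.11, 0, 0, 0.006, 1], [0.158, -0.198, -0.11, 0, 0, 0.006, 1], [0.158, -0.198, -0.11, 0, 0, 0.006, 1]], "force": 30}}

```text
t: 2.92
position: [0.2885, 0.4358, 0.1759]
eef_rot: [0.284, 3.128, 0.0]
ft_force: [0.2, -0.2, -0.6]
width: 0.0852
gripper_force: 0.0
```

{"op": "send_rows", "data": {"motion": [[0.158, -0.198, -0.11, 0, 0, 0.006, 1], [0.158, -0.198, -0.11, 0, 0, 0.006, 1], [0.158, -0.198, -0.11, 0, 0, 0.006, 1], [0.158, -0.198, -0.11, 0, 0, 0.006, 1], [0.158, -0.198, -0.11, 0, 0, 0.006, 1]]}}

```text
t: 3.33
position: [0.3676, 0.3367, 0.121]
eef_rot: [-0.011, 3.141, 0.0]
ft_force: [0.0, 0.1, 0.5]
width: 0.0857
gripper_force: 0.0
```

{"op": "send_rows", "data": {"motion": [[0, 0, 0, 0, 0, 0, 1], [0, 0, 0, 0, 0, 0, 1], [0, 0, 0, 0, 0, 0, 1], [0, 0, 0, 0, 0, 0, 1], [0, 0, 0, 0, 0, 0, 1]]}}

```text
t: 3.75
position: [0.3667, 0.3386, 0.1219]
eef_rot: [-0.01, 3.141, 0.001]
ft_force: [-0.6, 0.1, 0.2]
width: 0.0854
gripper_force: 0.0
```

```bash
cat > c.py <<'E'
# usage: c.py cams... ; report state and box fits
from h import *
import sys
s=st(); print("j",np.array(s["joint_positions"]))
y=R.from_rotvec(s["eef_rot"]).as_matrix(); print("psi",np.degrees(np.arctan2(y[1,1],y[0,1])),"zaxis",y[:,2])
for c in sys.argv[1].split(","):
    p=grab_frame(c); save(p,f"{c}_{s['t']:.1f}")
    for n in sys.argv[2].split(","):
        for q in trace(n,p)[:3]: print(c,n,round(q["score"],2),boxfit(p,q["mask"]),p["color"][q["mask"]].mean(0).astype(int))
E
python3 c.py wrist,top box1_mid
```

```text
t 3.75 p [0.3667 0.3386 0.1219] rv [-0.01    3.1407  0.0011] F [-0.5798  0.0661  0.2002] w 0.0854 gf 0.0
j [ 0.5029  0.077   1.9138  0.0002  1.1496 -1.0743]
psi 90.36449419237292 zaxis [ 0.0009  0.0007 -1.    ]
wrist box1_mid 0.86 (array([0.3655, 0.3378, 0.0311]), array([109.5703,  40.525 ]), 0.009765847586095333, 6283) [233  85  74]
wrist box1_mid 0.76 (array([0.4099, 0.4701, 0.031 ]), array([110.826 ,  41.4298]), 23.13994789123535, 5104) [143  74 182]
wrist box1_mid 0.73 (array([0.2832, 0.4298, 0.0218]), array([75.9715, 28.9308]), 24.061017990112305, 3709) [220  83  73]
top box1_mid 0.75 (array([0.4347, 0.4805, 0.0337]), array([55.2865, 39.087 ]), 24.18258285522461, 102) [112  63 138]
top box1_mid 0.68 (array([0.3676, 0.3356, 0.0335]), array([107.7425,  42.5167]), 0.40273186564445496, 152) [176  86  81]
top box1_mid 0.34 (array([0.3861, 0.1556, 0.0249]), array([127.9831,  74.359 ]), -87.40089440345764, 447) [79 89 81]
```

{"op": "send_rows", "data": {"motion": [[0, 0, -0.3, 0, 0, 0, 1], [0, 0, -0.3, 0, 0, 0, 1], [0, 0, -0.25, 0, 0, 0, 1], [0, 0, -0.17, 0, 0, 0, 1], [0, 0, -0.1, 0, 0, 0, 1]]}}

```text
t: 4.37
position: [0.3652, 0.337, 0.007]
eef_rot: [0.009, -3.138, 0.003]
ft_force: [-0.5, -0.3, -0.6]
width: 0.0857
gripper_force: 0.0
```

{"op": "send_rows", "data": {"motion": [[0, 0, 0, 0, 0, 0, 1], [0, 0, 0, 0, 0, 0, -1], [0, 0, 0, 0, 0, 0, -1], [0, 0, 0, 0, 0, 0, -1], [0, 0, 0, 0, 0, 0, -1]], "force": 30}}

```text
t: 4.78
position: [0.3679, 0.3383, 0.0107]
eef_rot: [-0.008, 3.139, 0.002]
ft_force: [-3.2, 0.8, 20.8]
width: 0.0397
gripper_force: 31.3
```

{"op": "send_rows", "data": {"motion": [[0, 0, 0, 0, 0, 0, -1], [0, 0, 0, 0, 0, 0, -1], [0, 0, 0.1, 0, 0, 0, -1], [0, 0, 0.1, 0, 0, 0, -1], [0, 0, 0.1, 0, 0, 0, -1]]}}

```text
t: 5.2
position: [0.3668, 0.3376, 0.0403]
eef_rot: [0.008, -3.141, 0.0]
ft_force: [1.3, -0.5, -1.3]
width: 0.0394
gripper_force: 31.2
```

{"op": "send_rows", "data": {"motion": [[0, 0, 0.2, 0, 0, 0, -1], [0, 0, 0.3, 0, 0, 0, -1], [0, 0, 0.3, 0, 0, 0, -1], [0, 0, 0.02, 0, 0, 0, -1], [0, 0, 0, 0, 0, 0, -1]]}}

```text
t: 5.62
position: [0.3687, 0.3387, 0.1244]
eef_rot: [-0.008, 3.136, 0.005]
ft_force: [-0.0, 0.3, -0.6]
width: 0.0393
gripper_force: 31.3
```

{"op": "send_rows", "data": {"motion": [[0.1, -0.15, 0.02, 0, 0, 0.001, -1], [0.18, -0.27, 0, 0, 0, 0.001, -1], [0.2, -0.3, 0, 0, 0, 0.001, -1], [0.2, -0.3, 0, 0, 0, 0.001, -1], [0.2, -0.3, 0, 0, 0, 0, -1]]}}

```text
t: 6.03
position: [0.4543, 0.2042, 0.122]
eef_rot: [0.049, -3.139, 0.001]
ft_force: [0.1, 1.3, -0.4]
width: 0.0393
gripper_force: 31.3
```

{"op": "send_rows", "data": {"motion": [[0.2, -0.3, 0, 0, 0, 0, -1], [0.2, -0.3, 0, 0, 0, 0, -1], [0.2, -0.3, 0, 0, 0, 0, -1], [0.14, -0.25, 0, 0, 0, 0, -1], [0.1, -0.15, 0, 0, 0, 0, -1]]}}

```text
t: 6.45
position: [0.539, 0.0728, 0.1219]
eef_rot: [0.044, -3.139, 0.001]
ft_force: [0.9, 0.7, -0.8]
width: 0.0395
gripper_force: 31.3
```

{"op": "send_rows", "data": {"motion": [[0, 0, 0, 0, 0, 0, -1], [0, 0, -0.25, 0, 0, 0, -1], [0, 0, -0.3, 0, 0, 0, -1], [0, 0, -0.25, 0, 0, 0, -1], [0, 0, -0.12, 0, 0, 0, -1]]}}

```text
t: 6.87
position: [0.5347, 0.0765, 0.0268]
eef_rot: [0.048, -3.133, -0.002]
ft_force: [-0.8, -0.6, -1.1]
width: 0.039
gripper_force: 31.2
```

{"op": "send_rows", "data": {"motion": [[0, 0, -0.06, 0, 0, 0, -1], [0, 0, -0.04, 0, 0, 0, -1], [0, 0, 0, 0, 0, 0, -1], [0, 0, 0, 0, 0, 0, -1], [0, 0, 0, 0, 0, 0, -1]]}}

```text
t: 7.28
position: [0.5402, 0.0757, 0.0228]
eef_rot: [-0.048, 3.138, -0.0]
ft_force: [0.9, -0.2, -1.2]
width: 0.0393
gripper_force: 31.2
```

{"op": "send_rows", "data": {"motion": [[0, 0, -0.03, 0, 0, 0, -1], [0, 0, -0.02, 0, 0, 0, -1], [0, 0, 0, 0, 0, 0, -1], [0, 0, 0, 0, 0, 0, 0.2], [0, 0, 0, 0, 0, 0, 0.2]]}}

```text
t: 7.7
position: [0.5413, 0.073, 0.0185]
eef_rot: [-0.049, 3.137, -0.007]
ft_force: [-0.4, -11.6, 6.8]
width: 0.0509
gripper_force: 6.0
```

{"op": "send_rows", "data": {"motion": [[0, 0, 0, 0, 0, 0, 0.2], [0, 0, 0, 0, 0, 0, 0.2], [0, 0, 0.2, 0, 0, 0, 0.2], [0, 0, 0.35, 0, 0, 0, 0.2], [0, 0, 0.35, 0, 0, 0, 0.2]]}}

```text
t: 8.12
position: [0.5378, 0.0756, 0.1066]
eef_rot: [0.047, -3.139, -0.0]
ft_force: [1.4, -0.2, 0.1]
width: 0.0515
gripper_force: 0.0
```

{"op": "send_rows", "data": {"motion": [[-0.06, 0.3, 0.145, 0, 0, 0, 0.5], [-0.06, 0.3, 0, 0, 0, 0, 1], [-0.06, 0.3, 0, 0, 0, 0, 1], [-0.06, 0.3, 0, 0, 0, 0, 1], [-0.06, 0.3, 0, 0, 0, 0, 1]]}}

```text
t: 8.53
position: [0.5089, 0.2271, 0.1215]
eef_rot: [-0.047, 3.14, 0.0]
ft_force: [-0.2, -0.3, -0.2]
width: 0.0858
gripper_force: 0.0
```

{"op": "send_rows", "data": {"motion": [[-0.06, 0.3, 0, 0, 0, 0.001, 1], [-0.06, 0.3, 0, 0, 0, 0.001, 1], [-0.06, 0.3, 0, 0, 0, 0.001, 1], [-0.03, 0.24, 0, 0, 0, 0.002, 1], [0, 0.08, 0, 0, 0, 0, 1]]}}

```text
t: 8.95
position: [0.4871, 0.3508, 0.1213]
eef_rot: [-0.102, 3.139, 0.002]
ft_force: [0.7, -0.2, 0.4]
width: 0.0853
gripper_force: 0.0
```

```bash
python3 c.py wrist,top box4_mid,box1_mid
```

```text
t 8.95 p [0.4871 0.3508 0.1213] rv [-0.1023  3.1391  0.0022] F [ 0.6858 -0.1547  0.3932] w 0.0853 gf 0.0
j [ 0.4226  0.3255  1.6251  0.001   1.1896 -1.2137]
psi 93.73170566315665 zaxis [ 0.0008  0.0014 -1.    ]
wrist box4_mid 0.89 (array([0.4876, 0.3487, 0.0311]), array([109.2461,  40.7611]), 2.9011929035186768, 6249) [241 180  60]
wrist box4_mid 0.57 (array([0.6067, 0.3249, 0.0311]), array([74.8149, 40.1272]), 11.187348365783691, 2533) [225 215  75]
wrist box1_mid 0.89 (array([0.5486, 0.0873, 0.0372]), array([94.6693, 26.7555]), -14.569282531738281, 1343) [234  54  38]
wrist box1_mid 0.73 (array([0.41  , 0.4705, 0.0311]), array([108.916 ,  41.1074]), 23.818819046020508, 7809) [146  78 187]
top box4_mid 0.6 (array([ 0.5996, -0.5206,  0.0878]), array([73.1563, 72.6545]), 40.47792053222656, 91) [ 59  81 101]
top box4_mid 0.58 (array([0.4887, 0.3481, 0.0336]), array([107.4183,  43.4739]), 4.364508628845215, 158) [206 146 106]
top box1_mid 0.82 (array([0.5398, 0.0734, 0.0394]), array([106.7032,  38.6672]), 2.344369888305664, 220) [184  87  81]
top box1_mid 0.76 (array([0.4095, 0.4676, 0.0338]), array([78.4025, 38.5622]), 25.113859176635742, 144) [109  61 137]
```

{"op": "send_rows", "data": {"motion": [[0, 0.01, -0.3, 0, 0, 0, 1], [0, 0, -0.3, 0, 0, 0, 1], [0, 0, -0.25, 0, 0, 0, 1], [0, 0, -0.15, 0, 0, 0, 1], [0, 0, -0.06, 0, 0, 0, 1]]}}

```text
t: 9.67
position: [0.4861, 0.3464, 0.0117]
eef_rot: [0.094, -3.135, 0.004]
ft_force: [0.1, -1.2, -1.0]
width: 0.0851
gripper_force: 0.0
```

{"op": "send_rows", "data": {"motion": [[0, 0, 0, 0, 0, 0, 1], [0, 0, 0, 0, 0, 0, -1], [0, 0, 0, 0, 0, 0, -1], [0, 0, 0, 0, 0, 0, -1], [0, 0, 0, 0, 0, 0, -1]]}}

```text
t: 10.08
position: [0.4889, 0.3491, 0.0162]
eef_rot: [-0.097, 3.138, 0.001]
ft_force: [-1.5, 1.6, 23.8]
width: 0.0395
gripper_force: 31.5
```

{"op": "send_rows", "data": {"motion": [[0, 0, 0, 0, 0, 0, -1], [0, 0, 0, 0, 0, 0, -1], [0, 0, 0.1, 0, 0, 0, -1], [0, 0, 0.2, 0, 0, 0, -1], [0, 0, 0.3, 0, 0, 0, -1]]}}

```text
t: 10.5
position: [0.4852, 0.3475, 0.0727]
eef_rot: [0.097, -3.134, 0.004]
ft_force: [-0.2, -0.4, -0.9]
width: 0.0394
gripper_force: 30.9
```

{"op": "send_rows", "data": {"motion": [[0.052, -0.2, 0.26, 0, 0, -0.002, -1], [0.052, -0.35, 0.2, 0, 0, -0.002, -1], [0.052, -0.38, 0, 0, 0, -0.002, -1], [0.052, -0.38, 0, 0, 0, 0, -1], [0.052, -0.38, 0, 0, 0, 0, -1]]}}

```text
t: 10.92
position: [0.5139, 0.1783, 0.1218]
eef_rot: [-0.039, 3.14, 0.0]
ft_force: [1.5, -0.3, -1.6]
width: 0.0389
gripper_force: 30.9
```

{"op": "send_rows", "data": {"motion": [[0.052, -0.38, 0, 0, 0, 0, -1], [0.052, -0.38, 0, 0, 0, 0, -1], [0.052, -0.38, 0, 0, 0, 0, -1], [0.052, -0.35, 0, 0, 0, 0, -1], [0.052, -0.24, 0, 0, 0, 0, -1]]}}

```text
t: 11.33
position: [0.5397, 0.0037, 0.1213]
eef_rot: [-0.035, 3.141, -0.001]
ft_force: [0.6, 0.6, -0.3]
width: 0.039
gripper_force: 30.9
```

{"op": "send_rows", "data": {"motion": [[0, 0, 0, 0, 0, 0, -1], [0, 0, -0.25, 0, 0, 0, -1], [0, 0, -0.3, 0, 0, 0, -1], [0, 0, -0.25, 0, 0, 0, -1], [0, 0, -0.12, 0, 0, 0, -1]]}}

```text
t: 11.75
position: [0.5371, 0.0077, 0.0257]
eef_rot: [0.038, -3.136, -0.002]
ft_force: [-0.9, 0.0, -1.4]
width: 0.0392
gripper_force: 30.9
```

{"op": "send_rows", "data": {"motion": [[0, 0, -0.05, 0, 0, 0, -1], [0, 0, -0.03, 0, 0, 0, -1], [0, 0, -0.01, 0, 0, 0, -1], [0, 0, 0, 0, 0, 0, -1], [0, 0, 0, 0, 0, 0, -1]]}}

```text
t: 12.17
position: [0.541, 0.007, 0.0223]
eef_rot: [-0.039, 3.14, -0.0]
ft_force: [-3.4, 0.4, 7.0]
width: 0.0389
gripper_force: 31.8
```

```bash
python3 c.py top box3_mid,box4_mid,box2_mid
```

```text
t 12.17 p [0.541  0.007  0.0223] rv [-0.0389  3.1396 -0.0005] F [-3.4495  0.3807  6.9525] w 0.0389 gf 31.81922435760498
j [-0.2106  0.3362  1.8394  0.0001  0.9642 -1.8062]
psi 91.41857513170915 zaxis [ 0.0017 -0.0003 -1.    ]
top box3_mid 0.62 (array([0.6247, 0.3258, 0.033 ]), array([107.2574,  42.307 ]), 14.03170394897461, 219) [207 187 105]
top box3_mid 0.56 (array([0.5039, 0.0664, 0.0395]), array([33.7243, 18.826 ]), -0.28075408935546875, 42) [207 154 149]
top box3_mid 0.17 (array([0.3852, 0.1718, 0.025 ]), array([98.6266, 73.1342]), -86.81151533126831, 333) [89 99 90]
top box4_mid 0.67 (array([ 0.6254, -0.0267,  0.3004]), array([130.3665,  14.2085]), -88.30406737327576, 168) [146 101 106]
top box4_mid 0.22 (array([ 0.6456, -0.0272,  0.3762]), array([373.3486, 310.5834]), -88.00744366645813, 1374) [80 85 99]
top box2_mid 0.87 (array([ 0.472 , -0.4254,  0.0334]), array([105.3896,  39.5297]), -2.08966064453125, 251) [ 98 130 110]
top box2_mid 0.42 (array([ 0.5989, -0.5212,  0.0886]), array([73.7509, 73.3757]), -89.1465550661087, 88) [ 62  82 101]
```

{"op": "send_rows", "data": {"motion": [[0, 0, 0, 0, 0, 0, 0.2], [0, 0, 0, 0, 0, 0, 0.2], [0, 0, 0, 0, 0, 0, 0.2], [0, 0, 0.15, 0, 0, 0, 0.2], [0, 0, 0.25, 0, 0, 0, 0.2]]}}

```text
t: 12.78
position: [0.5374, 0.0073, 0.0577]
eef_rot: [0.038, -3.135, -0.002]
ft_force: [1.6, -0.0, -0.9]
width: 0.0513
gripper_force: 0.0
```

{"op": "send_rows", "data": {"motion": [[0, 0, 0.35, 0, 0, 0, 0.2], [0, 0.15, 0.26, 0, 0, 0, 0.5], [0, 0.36, 0, 0, 0, 0.003, 1], [0, 0.38, 0, 0, 0, 0.004, 1], [0, 0.38, 0, 0, 0, 0.004, 1]]}}

```text
t: 13.2
position: [0.5405, 0.1349, 0.1221]
eef_rot: [-0.146, 3.136, 0.0]
ft_force: [0.3, -0.3, -0.2]
width: 0.0851
gripper_force: 0.0
```

{"op": "send_rows", "data": {"motion": [[0, 0.38, 0, 0, 0, 0.004, 1], [0.2, 0.35, 0, 0, 0, 0.004, 1], [0.2, 0.35, 0, 0, 0, 0.004, 1], [0.2, 0.35, 0, 0, 0, 0.004, 1], [0.2, 0.35, 0, 0, 0, 0.004, 1]]}}

```text
t: 13.62
position: [0.6204, 0.3138, 0.121]
eef_rot: [-0.346, 3.122, -0.0]
ft_force: [1.0, -0.4, -0.0]
width: 0.0852
gripper_force: 0.0
```

{"op": "send_rows", "data": {"motion": [[0.06, 0.16, 0, 0, 0, 0, 1], [0, 0, 0, 0, 0, 0, 1], [0, 0, 0, 0, 0, 0, 1], [0, 0, 0, 0, 0, 0, 1], [0, 0, 0, 0, 0, 0, 1]]}}

```text
t: 14.03
position: [0.6256, 0.3264, 0.1208]
eef_rot: [0.341, -3.122, 0.001]
ft_force: [-0.3, -0.3, -0.2]
width: 0.0854
gripper_force: 0.0
```

```bash
python3 c.py wrist,top box3_mid,box4_mid
```

```text
t 14.03 p [0.6256 0.3264 0.1208] rv [ 0.3411 -3.1224  0.0007] F [-0.3256 -0.3312 -0.1745] w 0.0854 gf 0.0
j [ 0.3103  0.5815  1.2793 -0.0003  1.2816 -1.478 ]
psi 102.46873490528245 zaxis [-0.0006 -0.0005 -1.    ]
wrist box3_mid 0.84 (array([0.625 , 0.3285, 0.0311]), array([109.8222,  40.4789]), 11.761938095092773, 6324) [242 235  59]
wrist box3_mid 0.69 (array([0.6511, 0.13  , 0.0662]), array([250.6523,  68.5664]), -6.2030792236328125, 4081) [ 95 113 130]
wrist box4_mid 0.39 (array([0.6502, 0.1064, 0.0664]), array([244.9371,  70.2038]), 5.341597080230713, 4100) [ 95 113 130]
top box3_mid 0.58 (array([0.6057, 0.3189, 0.0335]), array([65.6249, 34.0541]), 13.540371894836426, 111) [210 193 122]
top box4_mid 0.64 (array([0.5411, 0.0052, 0.0397]), array([109.1411,  39.0805]), 1.5799400806427002, 230) [172 117  82]
top box4_mid 0.56 (array([ 0.5179, -0.3012,  0.0624]), array([236.6511,  22.1458]), -4.666084289550781, 187) [181 146 102]
```

{"op": "send_rows", "data": {"motion": [[0, 0.01, -0.3, 0, 0, -0.001, 1], [0, 0, -0.3, 0, 0, -0.001, 1], [0, 0, -0.25, 0, 0, 0, 1], [0, 0, -0.15, 0, 0, 0, 1], [0, 0, -0.06, 0, 0, 0, 1]]}}

```text
t: 14.75
position: [0.6237, 0.3279, 0.0113]
eef_rot: [0.323, -3.12, 0.002]
ft_force: [-1.0, -0.5, -0.5]
width: 0.0851
gripper_force: 0.0
```

{"op": "send_rows", "data": {"motion": [[0, 0, 0, 0, 0, 0, 1], [0, 0, 0, 0, 0, 0, -1], [0, 0, 0, 0, 0, 0, -1], [0, 0, 0, 0, 0, 0, -1], [0, 0, 0, 0, 0, 0, -1]]}}

```text
t: 15.17
position: [0.627, 0.3291, 0.0167]
eef_rot: [-0.323, 3.122, 0.001]
ft_force: [-2.5, 1.9, 24.2]
width: 0.0393
gripper_force: 31.2
```

{"op": "send_rows", "data": {"motion": [[0, 0, 0, 0, 0, 0, -1], [0, 0, 0, 0, 0, 0, -1], [0, 0, 0.1, 0, 0, 0, -1], [0, 0, 0.2, 0, 0, 0, -1], [0, 0, 0.3, 0, 0, 0, -1]]}}

```text
t: 15.58
position: [0.623, 0.3277, 0.0718]
eef_rot: [0.323, -3.117, 0.003]
ft_force: [-0.0, 0.2, -1.3]
width: 0.0394
gripper_force: 31.1
```

{"op": "send_rows", "data": {"motion": [[-0.1, -0.19, 0.26, 0, 0, -0.004, -1], [-0.2, -0.35, 0.2, 0, 0, -0.004, -1], [-0.2, -0.35, 0, 0, 0, -0.004, -1], [-0.2, -0.35, 0, 0, 0, -0.004, -1], [-0.14, -0.35, 0, 0, 0, -0.004, -1]]}}

```text
t: 16.0
position: [0.5414, 0.1712, 0.1198]
eef_rot: [0.126, -3.139, 0.0]
ft_force: [1.1, -0.2, -0.6]
width: 0.0392
gripper_force: 31.1
```

{"op": "send_rows", "data": {"motion": [[0, -0.38, 0, 0, 0, -0.004, -1], [0, -0.38, 0, 0, 0, -0.004, -1], [0, -0.38, 0, 0, 0, 0, -1], [0, -0.38, 0, 0, 0, 0, -1], [0, -0.38, 0, 0, 0, 0, -1]]}}

```text
t: 16.42
position: [0.5428, -0.0194, 0.1198]
eef_rot: [-0.048, 3.141, -0.0]
ft_force: [0.6, -0.0, -1.0]
width: 0.0391
gripper_force: 31.1
```

{"op": "send_rows", "data": {"motion": [[0, -0.25, 0, 0, 0, 0, -1], [0, -0.14, 0, 0, 0, 0, -1], [0, 0, -0.25, 0, 0, 0, -1], [0, 0, -0.3, 0, 0, 0, -1], [0, 0, -0.25, 0, 0, 0, -1]]}}

```text
t: 16.83
position: [0.5432, -0.0572, 0.0386]
eef_rot: [-0.046, 3.141, -0.0]
ft_force: [-0.4, 0.9, -1.3]
width: 0.0392
gripper_force: 31.1
```

{"op": "send_rows", "data": {"motion": [[0, 0, -0.12, 0, 0, 0, -1], [0, 0, -0.05, 0, 0, 0, -1], [0, 0, -0.03, 0, 0, 0, -1], [0, 0, -0.01, 0, 0, 0, -1], [0, 0, 0, 0, 0, 0, -1]]}}

```text
t: 17.25
position: [0.5439, -0.0569, 0.0219]
eef_rot: [0.049, -3.14, 0.001]
ft_force: [-10.0, 2.3, 19.6]
width: 0.0394
gripper_force: 34.3
```

```bash
python3 c.py top box2_mid,box1_mid
```

```text
t 17.25 p [ 0.5439 -0.0569  0.0219] rv [ 0.0492 -3.1404  0.0009] F [-9.9716  2.3068 19.587 ] w 0.0394 gf 34.31592285633087
j [-0.3248  0.3511  1.8207 -0.001   0.9703 -1.9263]
psi 91.79473904101278 zaxis [-0.0008 -0.0006 -1.    ]
top box2_mid 0.8 (array([ 0.4721, -0.4252,  0.0339]), array([106.1988,  39.9095]), -2.9463958740234375, 240) [ 99 130 110]
top box1_mid 0.94 (array([0.4113, 0.4702, 0.033 ]), array([108.4484,  40.1868]), 23.204591751098633, 252) [107  61 125]
top box1_mid 0.9 (array([0.54  , 0.0714, 0.0393]), array([105.7127,  35.655 ]), 2.351637125015259, 210) [190  89  84]
top box1_mid 0.71 (array([0.2849, 0.4307, 0.0234]), array([73.2484, 28.0453]), 24.303028106689453, 112) [175  85  78]
```

{"op": "send_rows", "data": {"motion": [[0, 0, 0, 0, 0, 0, 0.2], [0, 0, 0, 0, 0, 0, 0.2], [0, 0, 0, 0, 0, 0, 0.2], [0, 0, 0.15, 0, 0, 0, 0.2], [0, 0, 0.25, 0, 0, 0, 0.2]]}}

```text
t: 17.82
position: [0.5408, -0.0559, 0.0561]
eef_rot: [0.048, -3.135, -0.003]
ft_force: [0.2, 0.5, 0.8]
width: 0.0515
gripper_force: 0.0
```

{"op": "send_rows", "data": {"motion": [[0, 0, 0.35, 0, 0, 0, 0.2], [-0.03, -0.15, 0.26, 0, 0, 0, 0.5], [-0.07, -0.35, 0, 0, 0, -0.001, 1], [-0.07, -0.35, 0, 0, 0, -0.001, 1], [-0.07, -0.35, 0, 0, 0, -0.001, 1]]}}

```text
t: 18.23
position: [0.5196, -0.1779, 0.1204]
eef_rot: [-0.02, 3.14, -0.002]
ft_force: [0.7, -0.0, 0.5]
width: 0.0851
gripper_force: 0.0
```

{"op": "send_rows", "data": {"motion": [[-0.07, -0.35, 0, 0, 0, -0.001, 1], [-0.07, -0.35, 0, 0, 0, -0.001, 1], [-0.07, -0.35, 0, 0, 0, -0.001, 1], [-0.07, -0.35, 0, 0, 0, -0.001, 1], [-0.07, -0.35, 0, 0, 0, -0.001, 1]]}}

```text
t: 18.65
position: [0.4838, -0.3533, 0.1194]
eef_rot: [0.032, 3.141, 0.0]
ft_force: [0.6, 0.2, 1.3]
width: 0.0852
gripper_force: 0.0
```

{"op": "send_rows", "data": {"motion": [[-0.07, -0.35, 0, 0, 0, -0.001, 1], [-0.04, -0.35, 0, 0, 0, -0.001, 1], [0, 0, 0, 0, 0, 0, 1], [0, 0, 0, 0, 0, 0, 1], [0, 0, 0, 0, 0, 0, 1]]}}

```text
t: 19.07
position: [0.4733, -0.4211, 0.1189]
eef_rot: [-0.051, -3.141, -0.002]
ft_force: [0.5, 0.3, -0.3]
width: 0.0854
gripper_force: 0.0
```

```bash
python3 c.py wrist,top box2_mid,box3_mid,pole_grip
```

```text
t 19.07 p [ 0.4733 -0.4211  0.1189] rv [-0.0513 -3.1408 -0.0019] F [ 0.4849  0.3323 -0.2552] w 0.0854 gf 0.0
j [-0.9176  0.4091  1.5218  0.0005  1.2119 -2.456 ]
psi 88.13019397676636 zaxis [-0.0004  0.0012 -1.    ]
wrist box2_mid 0.56 (array([ 0.4711, -0.4253,  0.0311]), array([109.2742,  40.3893]), -1.4768600463867188, 6422) [119 178 148]
wrist pole_grip 0.85 (array([ 0.4682, -0.2991,  0.0609]), array([140.5814,  27.9519]), -4.1791229248046875, 5773) [213 193 128]
top box2_mid 0.62 (array([ 0.5113, -0.4269,  0.0352]), array([36.9724, 26.2883]), 89.02105712890625, 44) [ 67 101  80]
top box2_mid 0.28 (array([ 0.5428, -0.0582,  0.0396]), array([109.9387,  39.4147]), 2.1465632915496826, 223) [216 194 109]
top box3_mid 0.65 (array([ 0.5431, -0.0581,  0.0396]), array([109.2972,  39.4147]), 2.1465630531311035, 222) [215 193 109]
top box3_mid 0.54 (array([ 0.4616, -0.2975,  0.0586]), array([103.2001,  68.8114]), -2.7389984130859375, 72) [75 49 35]
top pole_grip 0.8 (array([ 0.5183, -0.2961,  0.0628]), array([236.5791,  25.9357]), -1.7771987915039062, 178) [184 148 102]
top pole_grip 0.36 (array([ 0.7547, -0.0229,  0.3209]), array([299.6168,  48.9005]), -88.28017687797546, 166) [100  94  86]
top pole_grip 0.32 (array([0.3861, 0.1562, 0.0246]), array([129.3362,  73.8668]), -87.7937171459198, 486) [85 94 86]
```

{"op": "send_rows", "data": {"motion": [[0, 0, -0.3, 0, 0, 0.001, 1], [0, 0, -0.3, 0, 0, 0, 1], [0, 0, -0.25, 0, 0, 0, 1], [0, 0, -0.15, 0, 0, 0, 1], [0, 0, -0.06, 0, 0, 0, 1]]}}

```text
t: 19.88
position: [0.4721, -0.4199, 0.0103]
eef_rot: [-0.041, -3.138, -0.006]
ft_force: [-0.4, 1.0, 0.1]
width: 0.0854
gripper_force: 0.0
```

{"op": "send_rows", "data": {"motion": [[0, 0, 0, 0, 0, 0, 1], [0, 0, 0, 0, 0, 0, -1], [0, 0, 0, 0, 0, 0, -1], [0, 0, 0, 0, 0, 0, -1], [0, 0, 0, 0, 0, 0, -1]]}}

```text
t: 20.3
position: [0.4742, -0.4228, 0.0151]
eef_rot: [0.041, 3.14, -0.004]
ft_force: [-0.7, 3.9, 23.2]
width: 0.0396
gripper_force: 31.3
```

{"op": "send_rows", "data": {"motion": [[0, 0, 0, 0, 0, 0, -1], [0, 0, 0, 0, 0, 0, -1], [0, 0, 0.1, 0, 0, 0, -1], [0, 0, 0.2, 0, 0, 0, -1], [0, 0, 0.3, 0, 0, 0, -1]]}}

```text
t: 20.72
position: [0.4715, -0.4192, 0.0709]
eef_rot: [-0.041, -3.137, -0.009]
ft_force: [0.1, -0.5, -1.5]
width: 0.0395
gripper_force: 31.1
```

{"op": "send_rows", "data": {"motion": [[0, 0, 0.3, 0, 0, 0.001, -1], [0.04, 0.15, 0.16, 0, 0, 0.001, -1], [0.08, 0.35, 0, 0, 0, 0.001, -1], [0.08, 0.35, 0, 0, 0, 0.001, -1], [0.08, 0.35, 0, 0, 0, 0.001, -1]]}}

```text
t: 21.13
position: [0.5013, -0.3005, 0.12]
eef_rot: [-0.007, 3.141, -0.0]
ft_force: [0.4, 0.1, -0.8]
width: 0.0393
gripper_force: 31.1
```

{"op": "send_rows", "data": {"motion": [[0.08, 0.35, 0, 0, 0, 0.001, -1], [0.08, 0.35, 0, 0, 0, 0.001, -1], [0.08, 0.35, 0, 0, 0, 0.001, -1], [0.08, 0.35, 0, 0, 0, 0, -1], [0.08, 0.25, 0, 0, 0, 0, -1]]}}

```text
t: 21.55
position: [0.5409, -0.1335, 0.1194]
eef_rot: [0.04, -3.14, -0.002]
ft_force: [0.9, -0.6, -2.1]
width: 0.0392
gripper_force: 31.1
```

{"op": "send_rows", "data": {"motion": [[0.04, 0.12, 0, 0, 0, 0, -1], [0, 0, 0, 0, 0, 0, -1], [0, 0, -0.25, 0, 0, 0, -1], [0, 0, -0.3, 0, 0, 0, -1], [0, 0, -0.25, 0, 0, 0, -1]]}}

```text
t: 21.97
position: [0.5452, -0.1261, 0.0385]
eef_rot: [-0.037, 3.141, -0.001]
ft_force: [-0.2, 0.3, -2.1]
width: 0.0389
gripper_force: 31.1
```

{"op": "send_rows", "data": {"motion": [[0, 0, -0.12, 0, 0, 0, -1], [0, 0, -0.05, 0, 0, 0, -1], [0, 0, -0.02, 0, 0, 0, -1], [0, 0, 0, 0, 0, 0, -1], [0, 0, 0, 0, 0, 0, -1]]}}

```text
t: 22.38
position: [0.5463, -0.1259, 0.0215]
eef_rot: [-0.037, 3.139, -0.002]
ft_force: [0.6, 0.1, -0.7]
width: 0.0392
gripper_force: 31.2
```

```bash
python3 c.py top box2_mid,box1_mid
```

```text
t 22.38 p [ 0.5463 -0.1259  0.0215] rv [-0.0366  3.1394 -0.0018] F [ 0.6311  0.0663 -0.7465] w 0.0392 gf 31.224319338798523
j [-0.4419  0.3796  1.7834 -0.0002  0.9763 -2.0359]
psi 91.33490272904929 zaxis [ 0.002  -0.0011 -1.    ]
top box2_mid 0.4 (array([ 0.5081, -0.1259,  0.0412]), array([37.8526, 33.9184]), 88.52830505371094, 59) [146 163 150]
top box1_mid 0.75 (array([0.2853, 0.4291, 0.024 ]), array([73.0926, 26.0217]), 25.767858505249023, 108) [182  87  82]
top box1_mid 0.64 (array([0.5398, 0.0736, 0.0394]), array([106.7212,  39.1593]), 2.5051231384277344, 236) [185  89  82]
top box1_mid 0.58 (array([0.4116, 0.47  , 0.0331]), array([109.8801,  40.395 ]), 24.04924964904785, 229) [105  60 127]
```

{"op": "send_rows", "data": {"motion": [[0, 0, -0.03, 0, 0, 0, -1], [0, 0, 0, 0, 0, 0, -1], [0, 0, 0, 0, 0, 0, 0.2], [0, 0, 0, 0, 0, 0, 0.2], [0, 0, 0, 0, 0, 0, 0.2]]}}

```text
t: 22.95
position: [0.5458, -0.1249, 0.0176]
eef_rot: [-0.038, 3.14, -0.001]
ft_force: [-0.0, 1.3, 3.1]
width: 0.0514
gripper_force: 1.3
```

{"op": "send_rows", "data": {"motion": [[0, 0, 0.15, 0, 0, 0, 0.2], [0, 0, 0.25, 0, 0, 0, 0.2], [0, 0, 0.35, 0, 0, 0, 0.2], [0, 0, 0.35, 0, 0, 0, 0.2], [-0.1, 0, 0.35, 0, 0, -0.01, 1]]}}

```text
t: 23.37
position: [0.5359, -0.1247, 0.1636]
eef_rot: [0.061, 3.141, 0.0]
ft_force: [0.8, 0.3, 0.0]
width: 0.062
gripper_force: 0.0
```

{"op": "send_rows", "data": {"motion": [[-0.1, 0, 0.35, 0, 0, -0.018, 1], [-0.1, 0, 0.35, 0, 0, -0.018, 1], [-0.1, 0, 0.35, 0, 0, -0.018, 1], [0, 0.1, 0.35, 0, 0, -0.018, 1], [0, 0.1, 0.35, 0, 0, -0.018, 1]]}}

```text
t: 23.78
position: [0.5047, -0.1046, 0.3389]
eef_rot: [0.945, 2.996, -0.0]
ft_force: [0.9, 0.3, 0.5]
width: 0.0854
gripper_force: 0.0
```

{"op": "send_rows", "data": {"motion": [[0, 0.1, 0.22, 0, 0, -0.018, 1], [0, 0.1, 0, 0, 0, -0.018, 1], [0, 0.1, 0, 0, 0, -0.018, 1], [0, 0.1, 0, 0, 0, -0.018, 1], [0, 0.1, 0, 0, 0, -0.018, 1]]}}

```text
t: 24.2
position: [0.5053, -0.0542, 0.3591]
eef_rot: [-1.742, -2.614, 0.0]
ft_force: [0.2, 0.8, 0.0]
width: 0.0852
gripper_force: 0.0
```

{"op": "send_rows", "data": {"motion": [[0, 0.1, 0, 0, 0, -0.018, 1], [0, 0.1, 0, 0, 0, -0.018, 1], [0, 0.1, 0, 0, 0, -0.018, 1], [0, 0.03, 0, 0, 0, -0.005, 1], [0, 0, 0, 0, 0, 0, 1]]}}

```text
t: 24.62
position: [0.5053, -0.021, 0.359]
eef_rot: [-2.187, -2.255, 0.0]
ft_force: [-1.4, 0.3, -0.8]
width: 0.0852
gripper_force: 0.0
```

```bash
cat > d.py <<'E'
from h import *
s=st(); print("j",np.array(s["joint_positions"]))
y=R.from_rotvec(s["eef_rot"]).as_matrix(); print("psi",np.degrees(np.arctan2(y[1,1],y[0,1])),"zaxis",y[:,2])
c0=np.array([.5587,-.0276,0])
for c in ["wrist","top","scene"]:
    p=grab_frame(c); save(p,f"{c}_{s['t']:.1f}")
    for n in ["cover_bar","ring","cover_hinge","bin","pole_grip","pole_crook","cradle_seat"]:
        r=tip_of(n,p); print(c,n,[(w(p,q["location"]),round(q["score"],2)) for q in r[:2]])
    hsv=cv2.cvtColor(p["color"],cv2.COLOR_RGB2HSV); m=((hsv[...,0]<6)|(hsv[...,0]>174))&(hsv[...,1]>140)&(hsv[...,2]>70)
    P=pts(p,m); P=P[(P[:,2]>.1)&(P[:,2]<.34)&(abs(P[:,1]+.025)<.12)&(abs(P[:,0]-.6)<.15)]
    if len(P)>20: print(c,"red bar",len(P),np.median(P,0),P.min(0),P.max(0),np.degrees(np.polyfit(P[:,1],P[:,0],1)[0]))
    if c=="top":
        for n in ["box1_mid","box2_mid","box3_mid","box4_mid"]:
            for q in trace(n,p)[:2]: print(n,round(q["score"],2),boxfit(p,q["mask"]))
E
python3 d.py
```

```text
t 24.62 p [ 0.5053 -0.021   0.359 ] rv [-2.1866 -2.255   0.0001] F [-1.4298  0.2726 -0.7965] w 0.0852 gf 0.0
j [-0.2809 -0.0766  1.5906  0.0002  1.628  -0.3117]
psi 1.7659846042837417 zaxis [-0.0004  0.0003 -1.    ]
wrist cover_bar [(array([ 0.627, -0.024,  0.293]), 0.56)]
wrist ring [(array([ 0.732 , -0.0221,  0.2865]), 0.76)]
wrist cover_hinge [(array([ 0.6473, -0.026 ,  0.0704]), 0.76)]
wrist bin [(array([ 0.56  , -0.0278,  0.0049]), 0.56)]
wrist pole_grip [(array([0.5401, 0.0071, 0.0169]), 0.63), (array([ 0.4661, -0.2934,  0.0499]), 0.56)]
wrist pole_crook [(array([ 0.6212, -0.3094,  0.0469]), 0.88), (array([ 0.208 , -0.319 ,  0.0117]), 0.59)]
wrist cradle_seat [(array([ 0.4573, -0.2971,  0.0502]), 0.82)]
wrist red bar 3233 [ 0.6219 -0.0124  0.2989] [ 0.6158 -0.0847  0.2895] [0.6323 0.0427 0.3021] -1.6952655014709366
top cover_bar [(array([ 0.6265, -0.0272,  0.2926]), 0.62)]
top ring [(array([ 0.7384, -0.0225,  0.2872]), 0.7)]
top cover_hinge [(array([ 0.6481, -0.0229,  0.0684]), 0.55), (array([ 0.6232, -0.3059,  0.0471]), 0.45)]
top bin [(array([ 0.4645, -0.2964,  0.0495]), 0.63
[... 834 characters left out ...]
2.1635]), -88.31849610805511, 1361)
scene cover_bar [(array([ 0.6246, -0.0258,  0.2926]), 0.53)]
scene ring [(array([ 0.7352, -0.0246,  0.2877]), 0.56)]
scene cover_hinge [(array([ 0.6466, -0.0268,  0.071 ]), 0.7)]
scene bin [(array([ 0.5626, -0.026 ,  0.0065]), 0.59), (array([ 0.5417, -0.1285,  0.0197]), 0.38)]
scene pole_grip [(array([ 0.4604, -0.2973,  0.049 ]), 0.68), (array([ 0.2781, -0.4606,  0.0115]), 0.58)]
scene pole_crook [(array([ 0.2055, -0.3282,  0.0147]), 0.78), (array([ 0.6164, -0.308 ,  0.0504]), 0.65)]
scene cradle_seat [(array([ 0.4591, -0.2956,  0.0473]), 0.79)]
scene red bar 103 [ 0.6247 -0.0169  0.2978] [ 0.618  -0.0882  0.292 ] [0.6322 0.0434 0.3021] -1.3376432996111194
```

View pics/wrist_24.6.png

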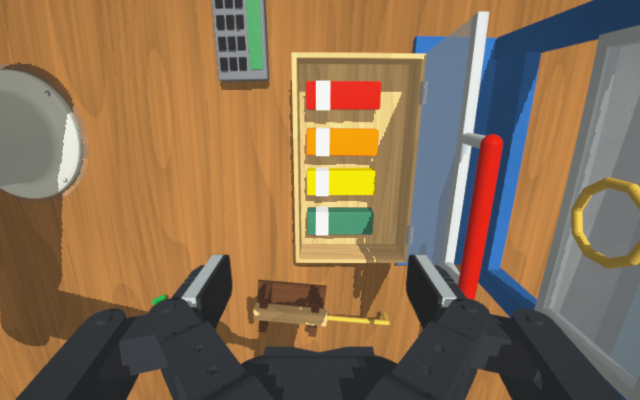

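The wrist picture shows all four boxes flat in the bin: red (345,95), orange (343,142), yellow (341,182) and green (340,221). The red bar runs from (492,145) to (468,290), and the ring is at (608,222).

Now I grip the bar.

{"op": "send_rows", "data": {"motion": [[0.2, 0, 0.1, 0, 0, 0, 1], [0.25, 0, 0, 0, 0, 0, 1], [0.25, 0, 0, 0, 0, 0, 1], [0.25, 0, 0, 0, 0, 0, 1], [0.15, 0, 0, 0, 0, 0, 1]], "force": 30}}

```text
t: 26.43
position: [0.6171, -0.0217, 0.3686]
eef_rot: [-2.187, -2.255, 0.0]
ft_force: [0.3, -0.4, 0.2]
width: 0.0858
gripper_force: 0.0
```

{"op": "send_rows", "data": {"motion": [[0.1, 0, 0, 0, 0, 0, 1], [0, 0, 0, 0, 0, 0, 1], [0, 0, 0, 0, 0, 0, 1], [0, 0, 0, 0, 0, 0, 1], [0, 0, 0, 0, 0, 0, 1]]}}

```text
t: 26.85
position: [0.6248, -0.0217, 0.3697]
eef_rot: [2.187, 2.255, 0.0]
ft_force: [0.8, -0.2, 0.0]
width: 0.0857
gripper_force: 0.0
```

```bash
python3 - <<'E'
from h import *
s=st(); print(np.array(s["joint_positions"]))
p=grab_frame("wrist"); save(p,"bar")
r=tip_of("cover_bar",p); print([(w(p,q["location"]),round(q["score"],2)) for q in r[:2]])
hsv=cv2.cvtColor(p["color"],cv2.COLOR_RGB2HSV); m=((hsv[...,0]<6)|(hsv[...,0]>174))&(hsv[...,1]>140)&(hsv[...,2]>70)
P=pts(p,m); P=P[(P[:,2]>.2)&(P[:,2]<.34)]; print(len(P),np.median(P,0),P.min(0),P.max(0))
t0=1.472;N=45
u=np.linspace(0,1,N+1); u=u**2*(3-2*u)*.7+.3*u
t=t0*(1-u); X=-.226*np.cos(t); Z=.226*np.sin(t)
X-=X[0];Z-=Z[0]
c=np.round(np.c_[X*.9996,X*.028,Z]*10,2); d=np.diff(c,axis=0)
for i in range(0,N,5): print([[round(v,2) for v in r]for r in d[i:i+5].tolist()])
print(c[-1])
E
```

```text
t 26.85 p [ 0.6248 -0.0217  0.3697] rv [2.1874 2.2546 0.0002] F [ 0.8056 -0.171   0.0033] w 0.0857 gf 0.0
[-0.2276  0.2415  1.2327 -0.      1.6671 -0.2579]
[(array([ 0.6245, -0.0263,  0.2946]), 0.57)]
2794 [ 0.625  -0.0153  0.299 ] [ 0.6175 -0.0886  0.2934] [0.6333 0.0423 0.3018]
[[-0.03, -0.0, -0.0], [-0.03, 0.0, -0.01], [-0.04, 0.0, 0.0], [-0.04, 0.0, -0.01], [-0.05, -0.01, -0.01]]
[[-0.05, 0.0, -0.01], [-0.06, 0.0, -0.01], [-0.07, 0.0, -0.02], [-0.06, 0.0, -0.02], [-0.07, 0.0, -0.02]]
[[-0.08, -0.01, -0.02], [-0.07, 0.0, -0.04], [-0.08, 0.0, -0.03], [-0.08, 0.0, -0.04], [-0.08, 0.0, -0.04]]
[[-0.08, -0.01, -0.05], [-0.07, 0.0, -0.05], [-0.08, 0.0, -0.05], [-0.08, 0.0, -0.06], [-0.07, -0.01, -0.07]]
[[-0.08, 0.0, -0.06], [-0.07, 0.0, -0.08], [-0.06, 0.0, -0.07], [-0.07, 0.0, -0.08], [-0.06, -0.01, -0.07]]
[[-0.05, 0.0, -0.09], [-0.06, 0.0, -0.08], [-0.04, 0.0, -0.08], [-0.05, 0.0, -0.09], [-0.04, 0.0, -0.08]]
[[-0.03, 0.0, -0.08], [-0.03, 0.0, -0.08], [-0.03, 0.0, -0.08], [-0.02, 0.0, -0.08], [-0.02, -0.01, -0.08]]
[[-0.01, 0.0, -0.07], [-0.02, 0.0, -0.07], [-0.01, 0.0, -0.06], [0.0, 0.0, -0.06], [-0.01, 0.0, -0.06]]
[[0.0, 0.0, -0.05], [0.0, 0.0, -0.04], [-0.01, 0.0, -0.04], [0.0, 0.0, -0.03], [0.0, 0.0, -0.03]]
[-2.04 -0.06 -2.25]
```

{"op": "send_rows", "data": {"motion": [[0.02, 0, -0.15, 0, 0, 0, 1], [0, 0, -0.25, 0, 0, 0, 1], [0, 0, -0.25, 0, 0, 0, 1], [0, 0, -0.2, 0, 0, 0, 1], [0, 0, -0.1, 0, 0, 0, 1]]}}

```text
t: 27.37
position: [0.6257, -0.0214, 0.2712]
eef_rot: [-2.185, -2.252, 0.004]
ft_force: [0.4, -0.6, -1.3]
width: 0.0853
gripper_force: 0.0
```

{"op": "send_rows", "data": {"motion": [[0, 0, -0.01, 0, 0, 0, 1], [0, 0, 0, 0, 0, 0, -1], [0, 0, 0, 0, 0, 0, -1], [0, 0, 0, 0, 0, 0, -1], [0, 0, 0, 0, 0, 0, -1]]}}

```text
t: 27.78
position: [0.6281, -0.0219, 0.2751]
eef_rot: [2.186, 2.253, 0.002]
ft_force: [-0.8, 0.4, 0.1]
width: 0.0387
gripper_force: 0.0
```

{"op": "send_rows", "data": {"motion": [[0, 0, 0, 0, 0, 0, -1], [0, 0, 0, 0, 0, 0, -1], [0, 0, 0, 0, 0, 0, -1], [0, 0, 0, 0, 0, 0, -1], [0, 0, 0, 0, 0, 0, -1]]}}

```text
t: 28.2
position: [0.6276, -0.0218, 0.2741]
eef_rot: [2.187, 2.254, 0.001]
ft_force: [-0.7, -0.2, 4.4]
width: 0.0129
gripper_force: 29.3
```

```bash
python3 - <<'E'
from h import *
st()
p=grab_frame("wrist"); save(p,"grip")
E
```

```text
t 28.2 p [ 0.6276 -0.0218  0.2741] rv [2.1869 2.2542 0.0008] F [-0.6839 -0.1677  4.3886] w 0.0129 gf 29.312994182109833
```

View pics/grip.png

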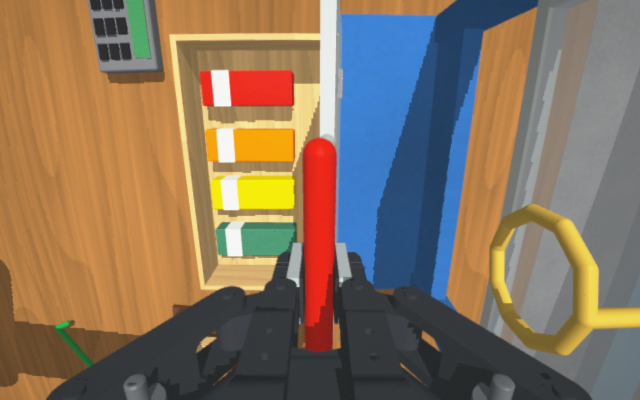

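The picture shows the bar at (320,250), held between both pads. Now I lower it along its arc.

{"op": "send_rows", "data": {"motion": [[-0.03, 0, 0, 0, 0, 0, -1], [-0.03, 0, -0.01, 0, 0, 0, -1], [-0.04, 0, 0, 0, 0, 0, -1], [-0.04, 0, -0.01, 0, 0, 0, -1], [-0.05, -0.01, -0.01, 0, 0, 0, -1]]}}

```text
t: 28.67
position: [0.6086, -0.0223, 0.2712]
eef_rot: [2.187, 2.254, 0.003]
ft_force: [0.8, 3.4, 6.4]
width: 0.013
gripper_force: 30.5
```

{"op": "send_rows", "data": {"motion": [[-0.05, 0, -0.01, 0, 0, 0, -1], [-0.06, 0, -0.01, 0, 0, 0, -1], [-0.07, 0, -0.02, 0, 0, 0, -1], [-0.06, 0, -0.02, 0, 0, 0, -1], [-0.07, 0, -0.02, 0, 0, 0, -1]]}}

```text
t: 29.08
position: [0.5768, -0.0231, 0.2621]
eef_rot: [2.187, 2.254, -0.001]
ft_force: [0.8, -2.2, 0.5]
width: 0.0128
gripper_force: 30.9
```

{"op": "send_rows", "data": {"motion": [[-0.08, -0.01, -0.02, 0, 0, 0, -1], [-0.07, 0, -0.04, 0, 0, 0, -1], [-0.08, 0, -0.03, 0, 0, 0, -1], [-0.08, 0, -0.04, 0, 0, 0, -1], [-0.08, 0, -0.04, 0, 0, 0, -1]]}}

```text
t: 29.5
position: [0.5373, -0.0241, 0.2442]
eef_rot: [-2.188, -2.255, 0.002]
ft_force: [2.1, -3.2, 0.6]
width: 0.013
gripper_force: 31.1
```

```bash
python3 - <<'E'
from h import *
s=st(); print(s["torque"])
p=grab_frame("scene"); r=tip_of("cover_bar",p); print([(w(p,q["location"]),round(q["score"],2)) for q in r[:2]])
E
```

```text
t 29.5 p [ 0.5373 -0.0241  0.2442] rv [-2.1877 -2.2546  0.0017] F [ 2.1281 -3.2001  0.5594] w 0.013 gf 31.06603503227234
[-0.4321 -0.4723  0.0362]
[(array([ 0.5392, -0.0288,  0.2653]), 0.96)]
```

Forces are small, so I continue the arc, leaving the last few millimetres for the next step.

{"op": "send_rows", "data": {"motion": [[-0.08, -0.01, -0.05, 0, 0, 0, -1], [-0.07, 0, -0.05, 0, 0, 0, -1], [-0.08, 0, -0.05, 0, 0, 0, -1], [-0.08, 0, -0.06, 0, 0, 0, -1], [-0.07, -0.01, -0.07, 0, 0, 0, -1]]}}

```text
t: 30.02
position: [0.4994, -0.0251, 0.2172]
eef_rot: [-2.186, -2.253, 0.0]
ft_force: [-6.4, 3.5, 8.2]
width: 0.0127
gripper_force: 31.7
```

{"op": "send_rows", "data": {"motion": [[-0.08, 0, -0.06, 0, 0, 0, -1], [-0.07, 0, -0.08, 0, 0, 0, -1], [-0.06, 0, -0.07, 0, 0, 0, -1], [-0.07, 0, -0.08, 0, 0, 0, -1], [-0.06, -0.01, -0.07, 0, 0, 0, -1]]}}

```text
t: 30.43
position: [0.4659, -0.026, 0.1803]
eef_rot: [-2.187, -2.254, -0.002]
ft_force: [0.7, 3.9, -0.6]
width: 0.0131
gripper_force: 31.0
```

{"op": "send_rows", "data": {"motion": [[-0.05, 0, -0.09, 0, 0, 0, -1], [-0.06, 0, -0.08, 0, 0, 0, -1], [-0.04, 0, -0.08, 0, 0, 0, -1], [-0.05, 0, -0.09, 0, 0, 0, -1], [-0.04, 0, -0.08, 0, 0, 0, -1]]}}

```text
t: 30.85
position: [0.4421, -0.0267, 0.1383]
eef_rot: [2.187, 2.255, 0.001]
ft_force: [-1.9, 1.1, 1.6]
width: 0.013
gripper_force: 31.8
```

{"op": "send_rows", "data": {"motion": [[-0.03, 0, -0.08, 0, 0, 0, -1], [-0.03, 0, -0.08, 0, 0, 0, -1], [-0.03, 0, -0.08, 0, 0, 0, -1], [-0.02, 0, -0.08, 0, 0, 0, -1], [-0.02, -0.01, -0.08, 0, 0, 0, -1]]}}

```text
t: 31.27
position: [0.4288, -0.0271, 0.0983]
eef_rot: [-2.187, -2.253, -0.001]
ft_force: [-1.8, 6.5, 0.4]
width: 0.0127
gripper_force: 32.4
```

{"op": "send_rows", "data": {"motion": [[-0.01, 0, -0.07, 0, 0, 0, -1], [-0.02, 0, -0.07, 0, 0, 0, -1], [-0.01, 0, -0.06, 0, 0, 0, -1], [0, 0, -0.06, 0, 0, 0, -1], [-0.01, 0, -0.06, 0, 0, 0, -1]]}}

```text
t: 31.68
position: [0.4235, -0.0272, 0.0662]
eef_rot: [-2.186, -2.253, 0.001]
ft_force: [-3.2, 3.6, -0.0]
width: 0.013
gripper_force: 33.1
```

```bash
cat > e.py <<'E'
from h import *
s=st(); print(s["torque"])
for c in ["scene","top"]:
    p=grab_frame(c); r=tip_of("cover_bar",p); print([(w(p,q["location"]),round(q["score"],2)) for q in r[:2]])
save(p,"top_%.1f"%s["t"])
E
python3 e.py
```

```text
t 31.68 p [ 0.4235 -0.0272  0.0662] rv [-2.1858 -2.2534  0.0011] F [-3.2465  3.5706 -0.0408] w 0.013 gf 33.068642020225525
[ 0.5559  0.1931 -0.0727]
[(array([ 0.4248, -0.0317,  0.0952]), 0.7)]
[]
```

{"op": "send_rows", "data": {"motion": [[0, 0, -0.05, 0, 0, 0, -1], [0, 0, -0.04, 0, 0, 0, -1], [-0.01, 0, -0.04, 0, 0, 0, -1], [0, 0, -0.03, 0, 0, 0, -1], [0, 0, -0.03, 0, 0, 0, -1]]}}

```text
t: 32.3
position: [0.4225, -0.0273, 0.0479]
eef_rot: [-2.186, -2.253, 0.001]
ft_force: [-6.0, 3.6, -0.0]
width: 0.013
gripper_force: 33.4
```

{"op": "send_rows", "data": {"motion": [[0, 0, 0, 0, 0, 0, -1], [0, 0, 0, 0, 0, 0, -1], [0, 0, 0, 0, 0, 0, -1], [0, 0, 0, 0, 0, 0, -1], [0, 0, 0, 0, 0, 0, -1]]}}

```text
t: 32.72
position: [0.4225, -0.0272, 0.048]
eef_rot: [-2.186, -2.253, 0.001]
ft_force: [-5.4, 4.0, -1.2]
width: 0.0128
gripper_force: 33.3
```

```bash
python3 e.py
```

```text
t 32.72 p [ 0.4225 -0.0272  0.048 ] rv [-2.1858 -2.2534  0.0014] F [-5.3787  3.987  -1.2078] w 0.0128 gf 33.29857528209686
[ 0.5216  0.4541 -0.0997]
[(array([ 0.4224, -0.0344,  0.0749]), 0.82), (array([ 0.4614, -0.2952,  0.0471]), 0.44)]
[(array([ 0.6211, -0.3065,  0.0482]), 0.72), (array([ 0.5976, -0.523 ,  0.0006]), 0.46)]
```

{"op": "send_rows", "data": {"motion": [[0, 0, -0.01, 0, 0, 0, -1], [0, 0, -0.01, 0, 0, 0, -1], [0, 0, -0.01, 0, 0, 0, -1], [0, 0, -0.01, 0, 0, 0, -1], [0, 0, 0, 0, 0, 0, -1]]}}

```text
t: 33.33
position: [0.4224, -0.0272, 0.0439]
eef_rot: [-2.186, -2.253, 0.002]
ft_force: [-3.8, 4.3, -0.8]
width: 0.0128
gripper_force: 33.4
```

{"op": "send_rows", "data": {"motion": [[0, 0, -0.01, 0, 0, 0, -1], [0, 0, -0.01, 0, 0, 0, -1], [0, 0, -0.01, 0, 0, 0, -1], [0, 0, 0, 0, 0, 0, -1], [0, 0, 0, 0, 0, 0, -1]]}}

```text
t: 33.75
position: [0.4224, -0.0273, 0.043]
eef_rot: [-2.184, -2.253, 0.003]
ft_force: [-15.4, 6.5, 23.7]
width: 0.013
gripper_force: 35.7
```

{"op": "send_rows", "data": {"motion": [[0, 0, 0.01, 0, 0, 0, -1], [0, 0, 0.01, 0, 0, 0, -1], [0, 0, 0, 0, 0, 0, -0.2], [0, 0, 0, 0, 0, 0, -0.2], [0, 0, 0, 0, 0, 0, -0.2]]}}

```text
t: 34.17
position: [0.4247, -0.0285, 0.0441]
eef_rot: [2.185, 2.253, 0.001]
ft_force: [0.7, 0.3, 0.7]
width: 0.034
gripper_force: 0.0
```

{"op": "send_rows", "data": {"motion": [[0, 0, 0, 0, 0, 0, -0.2], [0, 0, 0, 0, 0, 0, -0.2], [0, 0, 0.1, 0, 0, 0, -0.2], [0, 0, 0.2, 0, 0, 0, -0.2], [0, 0, 0.3, 0, 0, 0, -0.2]]}}

```text
t: 34.58
position: [0.4214, -0.0271, 0.1025]
eef_rot: [-2.184, -2.251, 0.004]
ft_force: [1.1, -0.4, -0.5]
width: 0.0342
gripper_force: 0.0
```

{"op": "send_rows", "data": {"motion": [[0, 0, 0.3, 0, 0, 0, -0.2], [0, 0, 0.3, 0, 0, 0, -0.2], [0, 0, 0.3, 0, 0, 0, 0.5], [0, 0, 0.2, 0, 0, 0, 1], [0, 0, 0, 0, 0, 0, 1]]}}

```text
t: 35.0
position: [0.4263, -0.0288, 0.2193]
eef_rot: [2.181, 2.248, 0.007]
ft_force: [0.4, -0.5, -0.0]
width: 0.0694
gripper_force: 0.0
```

```bash
cat >> e.py <<'E'
hsv=cv2.cvtColor(p["color"],cv2.COLOR_RGB2HSV)
p=grab_frame("wrist"); save(p,"wrist_%.1f"%s["t"])
r=tip_of("cover_bar",p); print([(w(p,q["location"]),round(q["score"],2)) for q in r[:2]])
hsv=cv2.cvtColor(p["color"],cv2.COLOR_RGB2HSV); m=((hsv[...,0]<6)|(hsv[...,0]>174))&(hsv[...,1]>140)&(hsv[...,2]>70)
P=pts(p,m); P=P[(abs(P[:,0]-.425)<.05)&(abs(P[:,1]+.03)<.1)]; print(len(P),np.median(P,0),P.min(0),P.max(0))
E
python3 e.py
```

```text
t 35.0 p [ 0.4263 -0.0288  0.2193] rv [2.1805 2.2481 0.0066] F [ 0.3584 -0.534  -0.0222] w 0.0694 gf 0.0
[-0.0443 -0.0366 -0.0115]
[(array([ 0.4229, -0.0324,  0.0695]), 0.64)]
[]
[(array([ 0.4214, -0.0306,  0.0703]), 0.78)]
1740 [ 0.4227 -0.0243  0.0742] [ 0.4156 -0.0951 -0.0003] [0.4313 0.0367 0.0773]
```

{"op": "send_rows", "data": {"motion": [[0.037, -0.178, -0.035, 0, 0, 0.0156, 1], [0.037, -0.178, -0.035, 0, 0, 0.0156, 1], [0.037, -0.178, -0.035, 0, 0, 0.0156, 1], [0.037, -0.178, -0.035, 0, 0, 0.0156, 1], [0.037, -0.178, -0.035, 0, 0, 0.0156, 1]]}}

```text
t: 35.72
position: [0.4413, -0.1172, 0.1944]
eef_rot: [-1.567, -2.72, -0.0]
ft_force: [0.6, -0.2, 0.5]
width: 0.0856
gripper_force: 0.0
```

{"op": "send_rows", "data": {"motion": [[0.037, -0.178, -0.035, 0, 0, 0.0156, 1], [0.037, -0.178, -0.035, 0, 0, 0.0156, 1], [0.037, -0.178, -0.035, 0, 0, 0.0156, 1], [0.037, -0.178, -0.035, 0, 0, 0.0156, 1], [0.037, -0.178, -0.035, 0, 0, 0.0156, 1]]}}

```text
t: 36.13
position: [0.4598, -0.2061, 0.1767]
eef_rot: [-0.861, -3.019, -0.002]
ft_force: [0.5, 0.1, -0.3]
width: 0.0855
gripper_force: 0.0
```

{"op": "send_rows", "data": {"motion": [[0.037, -0.178, -0.035, 0, 0, 0.0156, 1], [0.037, -0.178, -0.035, 0, 0, 0.0156, 1], [0.037, -0.178, -0.035, 0, 0, 0.0156, 1], [0.037, -0.178, -0.035, 0, 0, 0.0156, 1], [0.037, -0.178, -0.035, 0, 0, 0.0156, 1]]}}

```text
t: 36.55
position: [0.4783, -0.295, 0.1591]
eef_rot: [-0.103, -3.138, -0.003]
ft_force: [0.3, 0.1, -0.4]
width: 0.0853
gripper_force: 0.0
```

{"op": "send_rows", "data": {"motion": [[0, 0, 0, 0, 0, 0, 1], [0, 0, 0, 0, 0, 0, 1], [0, 0, 0, 0, 0, 0, 1], [0, 0, 0, 0, 0, 0, 1], [0, 0, 0, 0, 0, 0, 1]]}}

```text
t: 36.97
position: [0.4788, -0.2938, 0.1608]
eef_rot: [-0.11, -3.14, -0.0]
ft_force: [0.4, -0.2, 0.0]
width: 0.0852
gripper_force: 0.0
```

```bash
cat > f.py <<'E'
from h import *
s=st(); print("j",np.array(s["joint_positions"]))
y=R.from_rotvec(s["eef_rot"]).as_matrix(); print("psi",np.degrees(np.arctan2(y[1,1],y[0,1])),"zaxis",y[:,2])
p=grab_frame("wrist"); save(p,"wrist_%.1f"%s["t"])
for n in ["pole_grip","pole_crook","cradle_seat"]:
    r=tip_of(n,p); print(n,[(w(p,q["location"]),round(q["score"],2)) for q in r[:2]])
P=pts(p,np.ones((400,640),bool)); P=P[(P[:,0]>.35)&(P[:,0]<.68)&(abs(P[:,1]+.3)<.06)]
T=P[(abs(P[:,2]-.061)<.004)&(abs(P[:,1]+.298)<.04)]
d=np.array([np.cos(.073),-np.sin(.073)]); n=np.array([d[1],-d[0]])*-1
q=P[:,:2]-[.4625,-.297]; a=q@d; b=q@np.array([-d[1],d[0]])
for lo in np.arange(-.08,.2,.01):
    k=(a>=lo)&(a<lo+.01)&(P[:,2]>.045)
    if k.sum()>5: print(round(lo+.005,3),k.sum(),"b %.4f %.4f"%(b[k].min(),b[k].max()),"z %.4f"%np.percentile(P[k,2],90))
hsv=cv2.cvtColor(p["color"],cv2.COLOR_RGB2HSV)
E
python3 f.py
```

```text
t 36.97 p [ 0.4788 -0.2938  0.1608] rv [-0.11   -3.1395 -0.0004] F [ 0.3529 -0.1912  0.0352] w 0.0852 gf 0.0
j [-0.7655  0.1882  1.707   0.0001  1.2466 -2.2663]
psi 85.98498992965447 zaxis [-0.0001  0.0003 -1.    ]
pole_grip [(array([ 0.4643, -0.2935,  0.0506]), 0.96)]
pole_crook [(array([ 0.6209, -0.3111,  0.0493]), 0.88)]
cradle_seat [(array([ 0.4574, -0.2972,  0.0511]), 0.78)]
-0.065 153 b -0.0093 0.0117 z 0.0609
-0.055 691 b -0.0345 0.0353 z 0.0611
-0.045 974 b -0.0348 0.0355 z 0.0611
-0.035 350 b -0.0097 0.0120 z 0.0611
-0.025 321 b -0.0098 0.0114 z 0.0612
-0.015 327 b -0.0100 0.0115 z 0.0611
-0.005 8210 b -0.0364 0.0459 z 0.2569
0.005 18167 b -0.0629 0.0579 z 0.2498
0.015 4197 b -0.0619 0.0586 z 0.2414
0.025 2530 b -0.0617 0.0589 z 0.2343
0.035 750 b -0.0341 0.0357 z 0.0610
0.045 728 b -0.0342 0.0358 z 0.0611
0.055 253 b -0.0101 0.0114 z 0.0610
0.065 136 b -0.0101 0.0114 z 0.0609
0.075 93 b -0.0032 0.0052 z 0.0544
0.085 82 b -0.0033 0.0043 z 0.0541
0.095 86 b -0.0033 0.0043 z 0.0541
0.105 80 b -0.0034 0.0044 z 0.0543
0.115 82 b -0.0034 0.0044 z 0.0542
0.125 76 b -0.0035 0.0044 z 0.0541
0.135 73 b -0.0036 0.0044 z 0.0542
0.145 75 b -0.0036 0.0045 z 0.0539
0.155 73 b -0.0037 0.0045 z 0.0541
0.165 72 b -0.0038 0.0045 z 0.0541
0.175 53 b -0.0038 0.0045 z 0.0541
```

{"op": "send_rows", "data": {"motion": [[0, 0.01, -0.3, 0, 0, -0.0005, 1], [0, 0, -0.35, 0, 0, 0, 1], [0, 0, -0.3, 0, 0, 0, 1], [0, 0, -0.2, 0, 0, 0, 1], [0, 0, -0.13, 0, 0, 0, 1]], "force": 30}}

```text
t: 37.58
position: [0.4775, -0.2923, 0.03]
eef_rot: [-0.115, -3.136, -0.004]
ft_force: [-0.7, -0.4, -0.1]
width: 0.0855
gripper_force: 0.0
```

{"op": "send_rows", "data": {"motion": [[0, 0, 0, 0, 0, 0, 1], [0, 0, 0, 0, 0, 0, -1], [0, 0, 0, 0, 0, 0, -1], [0, 0, 0, 0, 0, 0, -1], [0, 0, 0, 0, 0, 0, -1]]}}

```text
t: 38.0
position: [0.4799, -0.2946, 0.0345]
eef_rot: [0.115, 3.137, -0.003]
ft_force: [0.2, 0.3, 0.2]
width: 0.0388
gripper_force: 0.0
```

{"op": "send_rows", "data": {"motion": [[0, 0, 0, 0, 0, 0, -1], [0, 0, 0, 0, 0, 0, -1], [0, 0, 0, 0, 0, 0, -1], [0, 0, 0, 0, 0, 0, -1], [0, 0, 0, 0, 0, 0, -1]]}}

```text
t: 38.42
position: [0.4796, -0.2944, 0.034]
eef_rot: [0.115, 3.138, -0.002]
ft_force: [-0.7, 0.6, 6.1]
width: 0.0218
gripper_force: 30.4
```

```bash
python3 -c "
from h import *
s=st();print(s['torque'])"
```

```text
t 38.42 p [ 0.4796 -0.2944  0.034 ] rv [ 0.115   3.138  -0.0022] F [-0.7048  0.6452  6.0864] w 0.0218 gf 30.372578501701355
[ 0.0125  0.1133 -0.0054]
```

{"op": "send_rows", "data": {"motion": [[0, 0, 0.05, 0, 0, 0, -1], [0, 0, 0.1, 0, 0, 0, -1], [0, 0, 0.2, 0, 0, 0, -1], [0, 0, 0.3, 0, 0, 0, -1], [0, 0, 0.3, 0, 0, 0, -1]], "force": 60}}

```text
t: 38.83
position: [0.4779, -0.2927, 0.1281]
eef_rot: [-0.115, -3.137, -0.004]
ft_force: [0.8, 0.1, -0.6]
width: 0.0212
gripper_force: 59.5
```

{"op": "send_rows", "data": {"motion": [[0, 0, 0.3, 0, 0, 0, -1], [0, 0, 0.3, 0, 0, 0, -1], [0, 0, 0.3, 0, 0, 0, -1], [0, 0, 0.3, 0, 0, 0, -1], [0, 0, 0.33, 0, 0, 0, -1]], "force": 110}}

```text
t: 39.25
position: [0.4781, -0.2929, 0.2818]
eef_rot: [-0.115, -3.138, -0.002]
ft_force: [0.5, -1.2, -1.0]
width: 0.0202
gripper_force: 109.1
```

{"op": "send_rows", "data": {"motion": [[0.05, 0.25, 0, 0, 0, 0.003, -1], [0.05, 0.25, 0, 0, 0, 0.003, -1], [0.05, 0.25, 0, 0, 0, 0.003, -1], [0.05, 0.25, 0, 0, 0, 0.003, -1], [0.05, 0.25, 0, 0, 0, 0.004, -1]]}}

```text
t: 39.67
position: [0.5035, -0.1672, 0.2809]
eef_rot: [0.044, -3.141, -0.001]
ft_force: [1.4, -0.4, -1.2]
width: 0.02
gripper_force: 109.6
```

{"op": "send_rows", "data": {"motion": [[0.05, 0.25, 0, 0, 0, 0, -1], [0.05, 0.25, 0, 0, 0, 0, -1], [0.05, 0.25, 0, 0, 0, 0, -1], [0.05, 0.25, 0, 0, 0, 0, -1], [0.05, 0.2, 0, 0, 0, 0, -1]]}}

```text
t: 40.08
position: [0.5284, -0.0466, 0.2809]
eef_rot: [0.044, -3.141, -0.001]
ft_force: [-0.2, 0.3, -0.5]
width: 0.0202
gripper_force: 109.6
```

{"op": "send_rows", "data": {"motion": [[0.04, 0.15, 0, 0, 0, 0, -1], [0.02, 0.1, 0, 0, 0, 0, -1], [0, 0, 0, 0, 0, 0, -1], [0, 0, 0, 0, 0, 0, -1], [0, 0, 0, 0, 0, 0, -1]]}}

```text
t: 40.5
position: [0.5346, -0.0245, 0.2808]
eef_rot: [0.042, -3.141, 0.001]
ft_force: [0.1, -0.1, -1.2]
width: 0.0203
gripper_force: 109.6
```

```bash
cat > g.py <<'E'
from h import *
s=st(); print("j",np.array(s["joint_positions"]))
y=R.from_rotvec(s["eef_rot"]).as_matrix(); print("psi",np.degrees(np.arctan2(y[1,1],y[0,1])),"zaxis",y[:,2])
for c in ["wrist","scene","top"]:
    p=grab_frame(c); save(p,"%s_%.1f"%(c,s["t"]))
    for n in ["pole_crook","ring","pole_grip"]:
        r=tip_of(n,p); print(c,n,[(w(p,q["location"]),round(q["score"],2)) for q in r[:2]])
    P=pts(p,np.ones((400,640),bool)); C=p["color"][p["z_map"]>0].astype(int)
    hsv=cv2.cvtColor(p["color"],cv2.COLOR_RGB2HSV)[p["z_map"]>0]
    yel=(hsv[:,0]>18)&(hsv[:,0]<32)&(hsv[:,1]>110)&(hsv[:,2]>70)
    k=yel&(abs(P[:,0]-.733)<.018)&(abs(P[:,1]+.023)<.06)&(P[:,2]>.15)&(P[:,2]<.36); Q=P[k]
    if len(Q)>10: print(c,"ring",len(Q),Q.min(0),Q.max(0),np.median(Q,0))
    k=yel&(P[:,0]>.58)&(P[:,0]<.714)&(abs(P[:,1]+.027)<.04)&(P[:,2]>.12)&(P[:,2]<.36); Q=P[k]
    for lo in np.arange(.58,.72,.02):
        B=Q[(Q[:,0]>=lo)&(Q[:,0]<lo+.02)]
        if len(B)>4: print(c,"rod",round(lo,2),len(B),np.median(B,0),B[:,2].min(),B[:,2].max())
E
python3 g.py
```

```text
t 40.5 p [ 0.5346 -0.0245  0.2808] rv [ 0.0416 -3.1409  0.0007] F [ 0.0602 -0.0907 -1.1847] w 0.0203 gf 109.61960792541504
j [-0.2714  0.0249  1.6422 -0.0005  1.4748 -1.8687]
psi 91.51847300221725 zaxis [-0.0004 -0.0005 -1.    ]
wrist pole_crook [(array([0.3836, 0.158 , 0.0008]), 0.24)]
wrist ring []
wrist pole_grip [(array([ 0.5201, -0.0229,  0.2981]), 0.82)]
scene pole_crook [(array([ 0.6745, -0.0248,  0.2945]), 0.81), (array([ 0.2069, -0.3288,  0.0139]), 0.61)]
scene ring [(array([ 0.734 , -0.0232,  0.2914]), 0.74)]
scene pole_grip [(array([ 0.2765, -0.4601,  0.0151]), 0.78), (array([ 0.5199, -0.0255,  0.2955]), 0.69)]
scene ring 84 [ 0.7299 -0.0511  0.2559] [0.7491 0.0155 0.3256] [ 0.7336 -0.0191  0.2973]
scene rod 0.58 10 [ 0.5923 -0.0208  0.2964] 0.29441334016787885 0.29940590428695896
scene rod 0.6 12 [ 0.61   -0.0189  0.2975] 0.2939954892917252 0.3007542128249099
scene rod 0.62 12 [ 0.6295 -0.0186  0.2973] 0.2952100893685816 0.3001400517241829
scene rod 0.64 12 [ 0.6487 -0.017   0.299 ] 0.2968629532906437 0.3007015271093527
scene rod 0.66 14 [ 0.6697 -0.0182  0.2978] 0.2946809215501471 0.2997583844153007
scene rod 0.68 25 [ 0.6923 -0.0166  0.2923] 0.27259395335265807 0.30125016065840177
top pole_crook [(array([ 0.6757, -0.0199,  0.2953]), 0.51)]
top ring [(array([ 0.7369, -0.0215,  0.2847]), 0.91), (array([ 0.3854,  0.1571, -0.0018]), 0.63)]
top pole_grip [(array([ 0.2769, -0.4639,  0.008 ]), 0.71), (array([ 0.5191, -0.021 ,  0.2956]), 0.62)]
top ring 87 [ 0.7293 -0.0509  0.2553] [0.75   0.0088 0.3283] [ 0.7332 -0.0196  0.3099]
top rod 0.64 12 [ 0.6513 -0.0208  0.2973] 0.2942100397054265 0.29966598653093246
top rod 0.66 12 [ 0.6701 -0.0198  0.2972] 0.29522829799367967 0.29997221957817993
top rod 0.68 11 [ 0.6872 -0.0187  0.2979] 0.29557338408356637 0.2992461692731925
```

{"op": "send_rows", "data": {"motion": [[0, 0, 0.03, 0, 0, 0, -1], [0, -0.01, 0.02, 0, 0, 0, -1], [0.05, 0, 0, 0, 0, 0, -1], [0.06, 0, 0, 0, 0, 0, -1], [0.06, 0, 0, 0, 0, 0, -1]]}}

```text
t: 41.52
position: [0.5526, -0.0247, 0.2859]
eef_rot: [-0.043, 3.141, -0.0]
ft_force: [1.1, 0.0, -0.9]
width: 0.0202
gripper_force: 109.6
```

{"op": "send_rows", "data": {"motion": [[0.06, 0, 0, 0, 0, 0, -1], [0.06, 0, 0, 0, 0, 0, -1], [0.06, 0, 0, 0, 0, 0, -1], [0.06, 0, 0, 0, 0, 0, -1], [0.06, 0.01, 0, 0, 0, 0, -1]]}}

```text
t: 41.93
position: [0.5825, -0.0238, 0.2857]
eef_rot: [0.043, -3.141, 0.0]
ft_force: [-0.3, 0.0, -2.1]
width: 0.02
gripper_force: 109.6
```

{"op": "send_rows", "data": {"motion": [[0.06, 0, 0, 0, 0, 0, -1], [0.05, 0, 0, 0, 0, 0, -1], [0.04, 0, 0, 0, 0, 0, -1], [0, 0, 0, 0, 0, 0, -1], [0, 0, 0, 0, 0, 0, -1]]}}

```text
t: 42.35
position: [0.5969, -0.0237, 0.2857]
eef_rot: [0.043, -3.141, -0.0]
ft_force: [-0.8, -0.2, -1.9]
width: 0.0202
gripper_force: 109.6
```

```bash
cat > v.py <<'E'
from h import *
import sys
s=st(); a=grab_frame("scene")["color"][130:300,200:340]; b=grab_frame("top")["color"][90:240,240:440]
a=cv2.resize(a,None,fx=3,fy=3,interpolation=cv2.INTER_CUBIC); b=cv2.resize(b,(0,0),fx=1.85,fy=1.85,interpolation=cv2.INTER_CUBIC)
o=np.zeros((510,800,3),np.uint8); o[:,:420]=a; o[:b.shape[0],425:425+min(375,b.shape[1])]=b[:,:375]
cv2.imwrite("pics/%s.png"%sys.argv[1],o[:,:,::-1])
E
python3 v.py hook1
```

```text
t 42.35 p [ 0.5969 -0.0237  0.2857] rv [ 0.0428 -3.141  -0.0001] F [-0.7882 -0.2471 -1.882 ] w 0.0202 gf 109.61912870407104
```

View pics/hook1.png

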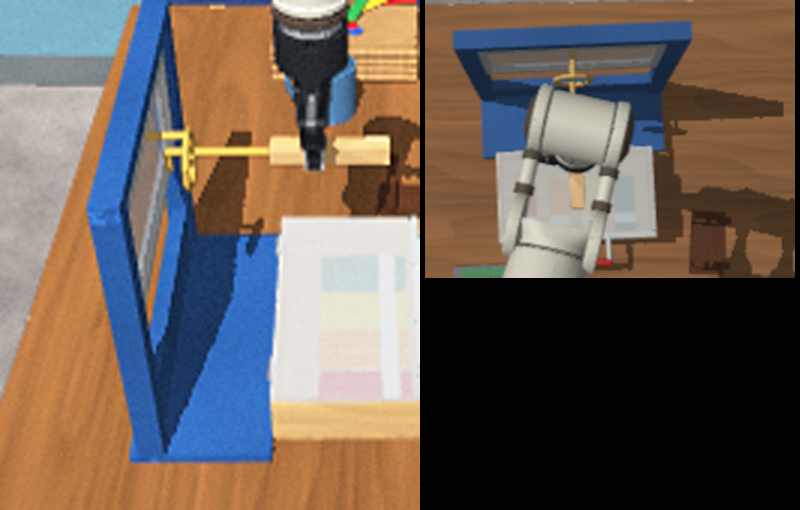

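The crop shows the cover shut over the four boxes. The rod passes through the ring at (185,150), with the prong behind it at about (170,150). Now I pull down.

{"op": "send_rows", "data": {"motion": [[0, 0, -0.05, 0, 0, 0, -1], [0, 0, -0.08, 0, 0, 0, -1], [0, 0, -0.08, 0, 0, 0, -1], [0, 0, -0.08, 0, 0, 0, -1], [0, 0, -0.08, 0, 0, 0, -1]]}}

```text
t: 42.87
position: [0.5966, -0.0237, 0.2476]
eef_rot: [0.043, -3.141, -0.0]
ft_force: [-1.5, -1.2, 0.7]
width: 0.0201
gripper_force: 109.9
```

{"op": "send_rows", "data": {"motion": [[0, 0, -0.08, 0, 0, 0, -1], [0, 0, -0.08, 0, 0, 0, -1], [0, 0, -0.08, 0, 0, 0, -1], [0, 0, -0.08, 0, 0, 0, -1], [0, 0, -0.08, 0, 0, 0, -1]]}}

```text
t: 43.28
position: [0.597, -0.0238, 0.2082]
eef_rot: [-0.042, 3.141, -0.0]
ft_force: [-1.3, -1.0, 1.0]
width: 0.0198
gripper_force: 109.9
```

{"op": "send_rows", "data": {"motion": [[0, 0, -0.08, 0, 0, 0, -1], [0, 0, -0.08, 0, 0, 0, -1], [0, 0, -0.08, 0, 0, 0, -1], [0, 0, -0.08, 0, 0, 0, -1], [0, 0, -0.08, 0, 0, 0, -1]]}}

```text
t: 43.7
position: [0.5969, -0.0238, 0.1681]
eef_rot: [-0.043, 3.141, -0.0]
ft_force: [-0.1, -0.2, 0.1]
width: 0.0197
gripper_force: 109.9
```

```bash
cat > k.py <<'E'
from h import *
s=st(); print(s["torque"])
for c in ["scene","top","wrist"]:
    p=grab_frame(c)
    for n in ["ring","pole_crook","pole_grip"]:
        r=tip_of(n,p); print(c,n,[(w(p,q["location"]),round(q["score"],2)) for q in r[:2]])
E
python3 k.py
```

```text
t 43.7 p [ 0.5969 -0.0238  0.1681] rv [-0.0426  3.1411 -0.0001] F [-0.1445 -0.2366  0.1306] w 0.0197 gf 109.86780881881714
[-0.2028 -0.2435 -0.1011]
scene ring [(array([ 0.7359, -0.0227,  0.2097]), 0.92)]
scene pole_crook [(array([ 0.208 , -0.3302,  0.0131]), 0.63), (array([ 0.4616, -0.2955,  0.0466]), 0.57)]
scene pole_grip [(array([ 0.2779, -0.4614,  0.0132]), 0.76), (array([ 0.5818, -0.0264,  0.183 ]), 0.59)]
top ring [(array([ 0.739 , -0.0214,  0.2045]), 0.97)]
top pole_crook [(array([ 0.2072, -0.3214,  0.0112]), 0.82), (array([ 0.7374, -0.0194,  0.1809]), 0.68)]
top pole_grip [(array([ 0.2755, -0.4617,  0.0092]), 0.88), (array([ 0.5764, -0.0232,  0.1836]), 0.48)]
wrist ring []
wrist pole_crook []
wrist pole_grip [(array([ 0.5831, -0.0237,  0.1859]), 0.61)]
```

{"op": "send_rows", "data": {"motion": [[0, 0, -0.04, 0, 0, 0, -1], [0, 0, -0.04, 0, 0, 0, -1], [0, 0, -0.04, 0, 0, 0, -1], [0, 0, -0.03, 0, 0, 0, -1], [0, 0, -0.02, 0, 0, 0, -1]]}}

```text
t: 44.72
position: [0.5971, -0.0239, 0.1515]
eef_rot: [-0.042, 3.141, -0.0]
ft_force: [1.2, -0.9, 0.6]
width: 0.02
gripper_force: 109.8
```

{"op": "send_rows", "data": {"motion": [[0, 0, -0.02, 0, 0, 0, -1], [0, 0, -0.01, 0, 0, 0, -1], [0, 0, -0.01, 0, 0, 0, -1], [0, 0, -0.01, 0, 0, 0, -1], [0, 0, 0, 0, 0, 0, -1]]}}

```text
t: 45.13
position: [0.5972, -0.0238, 0.1474]
eef_rot: [-0.043, 3.14, -0.0]
ft_force: [-2.2, -0.5, 4.2]
width: 0.0198
gripper_force: 110.3
```

```bash
python3 k.py
```

```text
t 45.13 p [ 0.5972 -0.0238  0.1474] rv [-0.0427  3.1404 -0.0005] F [-2.1542 -0.5073  4.242 ] w 0.0198 gf 110.33919095993042
[-0.0761 -0.4362 -0.1044]
scene ring [(array([ 0.7387, -0.0222,  0.1863]), 0.72)]
scene pole_crook [(array([ 0.2061, -0.3296,  0.0142]), 0.62), (array([ 0.7347, -0.023 ,  0.1674]), 0.59)]
scene pole_grip [(array([ 0.5818, -0.0264,  0.1628]), 0.9), (array([ 0.2798, -0.4615,  0.0153]), 0.49)]
top ring [(array([ 0.736 , -0.0248,  0.1871]), 0.86)]
top pole_crook [(array([ 0.2044, -0.3213,  0.0119]), 0.88), (array([ 0.5609, -0.0237, -0.0024]), 0.74)]
top pole_grip [(array([ 0.2734, -0.4639,  0.0098]), 0.6), (array([ 0.5791, -0.0246,  0.1622]), 0.59)]
wrist ring []
wrist pole_crook []
wrist pole_grip [(array([ 0.583 , -0.0216,  0.1636]), 0.62)]
```

{"op": "send_rows", "data": {"motion": [[0, 0, -0.01, 0, 0, 0, -1], [0, 0, -0.005, 0, 0, 0, -1], [0, 0, 0, 0, 0, 0, -1], [0, 0, 0, 0, 0, 0, -1], [0, 0, 0, 0, 0, 0, -1]]}}

```text
t: 46.15
position: [0.5972, -0.0238, 0.1463]
eef_rot: [-0.043, 3.14, -0.001]
ft_force: [-4.2, -1.6, 8.1]
width: 0.02
gripper_force: 110.8
```

```bash
python3 k.py | grep -v wrist; python3 v.py down
```

```text
t 46.15 p [ 0.5972 -0.0238  0.1463] rv [-0.0427  3.1402 -0.0006] F [-4.1813 -1.5849  8.118 ] w 0.02 gf 110.80904245376587
[-0.064  -0.5518 -0.0981]
scene ring [(array([ 0.7379, -0.0264,  0.1897]), 0.91)]
scene pole_crook [(array([ 0.7375, -0.0252,  0.1668]), 0.73), (array([ 0.207 , -0.3306,  0.0108]), 0.58)]
scene pole_grip [(array([ 0.2778, -0.4579,  0.013 ]), 0.54)]
top ring [(array([ 0.7371, -0.0236,  0.1877]), 0.93), (array([ 0.5998, -0.5231, -0.0001]), 0.58)]
top pole_crook [(array([ 0.2064, -0.3229,  0.013 ]), 0.77), (array([ 0.7376, -0.0206,  0.1621]), 0.46)]
top pole_grip [(array([ 0.2758, -0.4614,  0.0082]), 0.75), (array([ 0.5796, -0.0232,  0.1595]), 0.68)]
t 46.75 p [ 0.5972 -0.0238  0.1462] rv [-0.0428  3.1402 -0.0006] F [-4.3191 -0.2661  6.6775] w 0.02 gf 110.80761909484863
```

View pics/down.png

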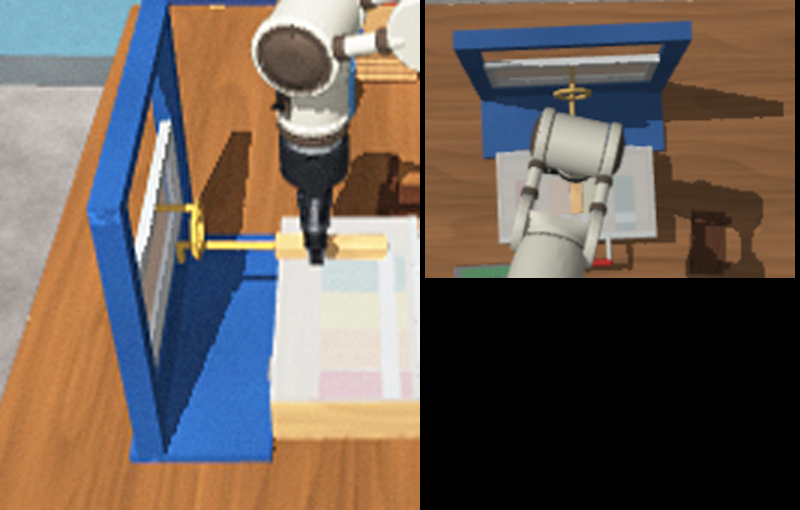

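The picture shows the sash down, with the rod resting in the bottom of the ring at (195,245), and the force keeps rising against the stop. Now I unhook.

{"op": "send_rows", "data": {"motion": [[0, 0, 0.05, 0, 0, 0, -1], [0, 0, 0.07, 0, 0, 0, -1], [0, 0, 0.08, 0, 0, 0, -1], [0, 0, 0.08, 0, 0, 0, -1], [0, 0, 0.05, 0, 0, 0, -1]]}}

```text
t: 47.27
position: [0.5969, -0.0236, 0.1792]
eef_rot: [-0.043, 3.141, 0.0]
ft_force: [-0.3, -0.2, -1.3]
width: 0.0201
gripper_force: 109.5
```

{"op": "send_rows", "data": {"motion": [[0, 0, 0, 0, 0, 0, -1], [0, 0, 0, 0, 0, 0, -1], [0, 0, 0, 0, 0, 0, -1], [0, 0, 0, 0, 0, 0, -1], [0, 0, 0, 0, 0, 0, -1]]}}

```text
t: 47.68
position: [0.5966, -0.0236, 0.1778]
eef_rot: [0.043, -3.14, -0.0]
ft_force: [0.3, 0.1, -1.0]
width: 0.0199
gripper_force: 109.5
```

```bash
python3 k.py | grep -v wrist; python3 v.py up
```

```text
t 47.68 p [ 0.5966 -0.0236  0.1778] rv [ 0.0427 -3.1403 -0.0004] F [ 0.3438  0.0651 -0.9858] w 0.0199 gf 109.54441666603088
[ 0.0106  0.0285 -0.071 ]
scene ring [(array([ 0.7365, -0.025 ,  0.1868]), 0.82)]
scene pole_crook [(array([ 0.2084, -0.3285,  0.0161]), 0.72), (array([ 0.7367, -0.0212,  0.1962]), 0.55)]
scene pole_grip [(array([ 0.5799, -0.0276,  0.1936]), 0.79), (array([ 0.6479, -0.0242,  0.0741]), 0.68)]
top ring [(array([ 0.7392, -0.0223,  0.187 ]), 0.89)]
top pole_crook [(array([ 0.209 , -0.3239,  0.0085]), 0.78), (array([ 0.7378, -0.0176,  0.1924]), 0.7)]
top pole_grip [(array([ 0.4211, -0.0322,  0.0715]), 0.72), (array([ 0.5774, -0.021 ,  0.1923]), 0.43)]
t 48.28 p [ 0.5969 -0.0237  0.1784] rv [-0.0427  3.1412 -0.    ] F [-0.3661  0.0147 -1.3839] w 0.02 gf 109.54476356506348
```

View pics/up.png

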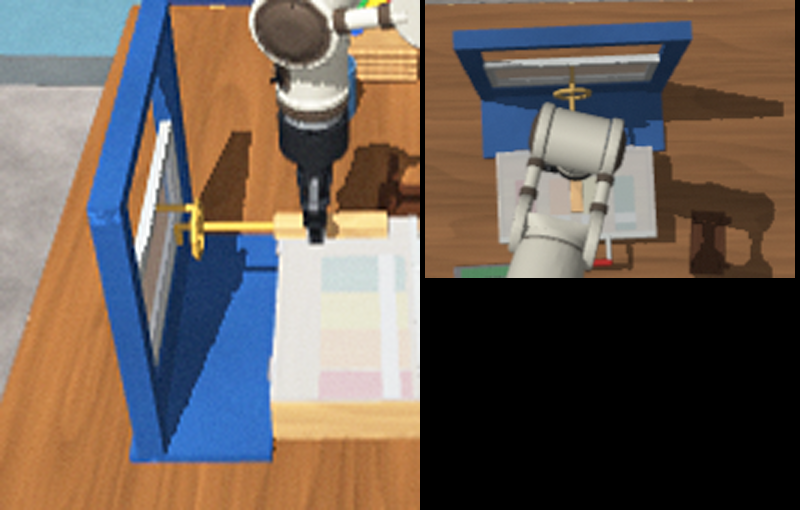

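{"op": "send_rows", "data": {"motion": [[0, 0, 0.025, 0, 0, 0, -1], [-0.03, 0, 0, 0, 0, 0, -1], [-0.05, 0, 0, 0, 0, 0, -1], [-0.05, 0, 0, 0, 0, 0, -1], [-0.05, 0, 0, 0, 0, 0, -1]]}}

```text
t: 48.8
position: [0.5782, -0.0237, 0.1807]
eef_rot: [0.043, -3.141, -0.0]
ft_force: [-0.1, 0.2, -0.9]
width: 0.02
gripper_force: 109.5
```

{"op": "send_rows", "data": {"motion": [[-0.06, 0, 0, 0, 0, 0, -1], [-0.06, 0, 0, 0, 0, 0, -1], [-0.06, -0.01, 0, 0, 0, 0, -1], [-0.08, 0, 0, 0, 0, 0, -1], [-0.08, 0, 0, 0, 0, 0, -1]]}}

```text
t: 49.22
position: [0.5441, -0.0248, 0.1808]
eef_rot: [0.043, -3.141, 0.0]
ft_force: [0.1, -0.8, -1.7]
width: 0.0199
gripper_force: 109.5
```

{"op": "send_rows", "data": {"motion": [[-0.08, -0.01, 0, 0, 0, 0, -1], [-0.08, 0, 0, 0, 0, 0, -1], [-0.08, 0, 0, 0, 0, 0, -1], [-0.04, 0, 0, 0, 0, 0, -1], [0, 0, 0, 0, 0, 0, -1]]}}

```text
t: 49.63
position: [0.516, -0.0256, 0.1808]
eef_rot: [0.042, -3.141, -0.0]
ft_force: [0.6, -0.5, -1.8]
width: 0.02
gripper_force: 109.5
```

```bash
cat > m.py <<'E'
from h import *
s=st(); print(s["torque"])
y=R.from_rotvec(s["eef_rot"]).as_matrix(); print("psi",np.degrees(np.arctan2(y[1,1],y[0,1])),"zaxis",y[:,2])
for c in ["scene","top","wrist"]:
    p=grab_frame(c); save(p,"%s_%.1f"%(c,s["t"]))
    for n in ["ring","pole_crook","pole_grip","cradle_seat"]:
        r=tip_of(n,p); print(c,n,[(w(p,q["location"]),round(q["score"],2)) for q in r[:2]])
    P=pts(p,np.ones((400,640),bool)); t=np.array(s["position"])
    hsv=cv2.cvtColor(p["color"],cv2.COLOR_RGB2HSV)[p["z_map"]>0]
    yel=(hsv[:,0]>12)&(hsv[:,0]<32)&(hsv[:,1]>70)&(hsv[:,2]>70)
    k=yel&(P[:,0]>t[0]-.1)&(P[:,0]<t[0]+.17)&(abs(P[:,1]-t[1])<.02)&(abs(P[:,2]-t[2]-.02)<.025); Q=P[k]
    for lo in np.arange(-.1,.18,.02):
        B=Q[(Q[:,0]-t[0]>=lo)&(Q[:,0]-t[0]<lo+.02)]
        if len(B)>4: print(c,"pole",round(lo+.01,2),len(B),"y %.4f z %.4f"%(np.median(B[:,1]),np.percentile(B[:,2],80)))
E
python3 m.py
```

```text
t 49.63 p [ 0.516  -0.0256  0.1808] rv [ 0.0424 -3.1411 -0.0001] F [ 0.6349 -0.4995 -1.7984] w 0.02 gf 109.54475283622742
[ 0.0082 -0.0064  0.0153]
psi 91.54738856611722 zaxis [-0.0003  0.0001 -1.    ]
scene ring [(array([ 0.7382, -0.0222,  0.1893]), 0.63), (array([ 0.6573, -0.0245,  0.1981]), 0.33)]
scene pole_crook [(array([ 0.6567, -0.023 ,  0.1978]), 0.79), (array([ 0.205 , -0.3299,  0.0145]), 0.76)]
scene pole_grip [(array([ 0.4988, -0.0286,  0.1941]), 0.74), (array([ 0.2754, -0.4584,  0.014 ]), 0.61)]
scene cradle_seat []
scene pole -0.07 48 y -0.0185 z 0.2061
scene pole -0.05 47 y -0.0179 z 0.2064
scene pole -0.03 47 y -0.0174 z 0.2064
scene pole -0.01 12 y -0.0152 z 0.2065
scene pole 0.01 17 y -0.0155 z 0.2054
scene pole 0.03 45 y -0.0163 z 0.2052
scene pole 0.05 28 y -0.0172 z 0.2048
scene pole 0.07 12 y -0.0213 z 0.1986
scene pole 0.09 12 y -0.0207 z 0.1986
scene pole 0.11 12 y -0.0186 z 0.2001
scene pole 0.13 18 y -0.0188 z 0.2000
scene pole 0.15 19 y -0.0166 z 0.2001
scene pole 0.17 6 y -0.0186 z 0.1949
top ring [(array([ 0.739 , -0.0222,  0.1848]), 0.64), (array([ 0.3845
[... 208 characters left out ...]
[(array([ 0.4612, -0.3006,  0.0494]), 0.71)]
top pole -0.07 36 y -0.0283 z 0.2078
top pole -0.05 39 y -0.0286 z 0.2079
top pole -0.03 19 y -0.0257 z 0.2070
top pole 0.09 9 y -0.0246 z 0.2000
top pole 0.11 12 y -0.0233 z 0.2012
top pole 0.13 12 y -0.0220 z 0.2031
top pole 0.15 12 y -0.0207 z 0.2001
wrist ring []
wrist pole_crook []
wrist pole_grip [(array([ 0.5036, -0.0263,  0.1972]), 0.73)]
wrist cradle_seat [(array([ 0.4551, -0.2952,  0.0499]), 0.73)]
wrist pole -0.07 3118 y -0.0274 z 0.2073
wrist pole -0.05 2686 y -0.0268 z 0.2073
wrist pole -0.03 2344 y -0.0262 z 0.2072
wrist pole -0.01 1971 y -0.0257 z 0.2072
wrist pole 0.01 1704 y -0.0251 z 0.2072
wrist pole 0.03 1326 y -0.0246 z 0.2070
```

{"op": "send_rows", "data": {"motion": [[-0.02, -0.1, 0, 0, 0, -0.001, -1], [-0.03, -0.2, 0, 0, 0, -0.002, -1], [-0.03, -0.2, 0, 0, 0, -0.002, -1], [-0.03, -0.2, 0, 0, 0, -0.002, -1], [-0.03, -0.2, 0, 0, 0, -0.002, -1]]}}

```text
t: 50.8
position: [0.5025, -0.1172, 0.1809]
eef_rot: [0.047, 3.141, -0.001]
ft_force: [0.9, 0.4, -1.7]
width: 0.0198
gripper_force: 109.6
```

{"op": "send_rows", "data": {"motion": [[-0.03, -0.2, 0, 0, 0, -0.002, -1], [-0.03, -0.2, 0, 0, 0, -0.002, -1], [-0.03, -0.2, 0, 0, 0, -0.002, -1], [-0.03, -0.2, 0, 0, 0, -0.001, -1], [-0.03, -0.2, 0, 0, 0, 0, -1]]}}

```text
t: 51.22
position: [0.4873, -0.2174, 0.1809]
eef_rot: [-0.117, -3.139, 0.0]
ft_force: [0.7, 0.4, -2.0]
width: 0.0201
gripper_force: 109.6
```

{"op": "send_rows", "data": {"motion": [[-0.03, -0.2, 0, 0, 0, 0, -1], [-0.03, -0.2, 0, 0, 0, 0, -1], [-0.02, -0.2, 0, 0, 0, 0, -1], [-0.01, -0.18, 0, 0, 0, 0, -1], [0, 0, 0, 0, 0, 0, -1]]}}

```text
t: 51.63
position: [0.478, -0.2975, 0.181]
eef_rot: [0.12, 3.139, -0.003]
ft_force: [-0.4, -0.3, -1.8]
width: 0.0203
gripper_force: 109.6
```

{"op": "send_rows", "data": {"motion": [[0, 0, -0.1, 0, 0, 0, -1], [0, 0, -0.2, 0, 0, 0, -1], [0, 0, -0.2, 0, 0, 0, -1], [0, 0, -0.1, 0, 0, 0, -1], [0, 0, 0, 0, 0, 0, -1]]}}

```text
t: 52.05
position: [0.477, -0.2913, 0.1172]
eef_rot: [-0.114, -3.134, -0.007]
ft_force: [-0.5, 0.5, -1.2]
width: 0.02
gripper_force: 109.5
```

```bash
python3 m.py; python3 - <<'E'
import cv2,glob,os
f=max(glob.glob("pics/top_*.png"),key=os.path.getmtime); a=cv2.imread(f)[150:260,360:460]
b=cv2.imread(max(glob.glob("pics/wrist_*.png"),key=os.path.getmtime))
a=cv2.resize(a,(364,400),interpolation=cv2.INTER_CUBIC); b=cv2.resize(b,(430,269)); 
import numpy as np; o=np.zeros((400,794,3),np.uint8); o[:,:364]=a; o[:269,364:]=b; cv2.imwrite("pics/back.png",o)
E
```

```text
t 52.05 p [ 0.477  -0.2913  0.1172] rv [-0.1141 -3.1344 -0.0073] F [-0.5064  0.468  -1.2299] w 0.02 gf 109.51340675354004
[-0.0695  0.0762  0.0594]
psi 85.8308936879713 zaxis [-0.0049  0.0048 -1.    ]
scene ring [(array([ 0.7386, -0.025 ,  0.1892]), 0.79), (array([ 0.6178, -0.3025,  0.1327]), 0.39)]
scene pole_crook [(array([ 0.2086, -0.3304,  0.0126]), 0.69), (array([ 0.6192, -0.3038,  0.1295]), 0.66)]
scene pole_grip [(array([ 0.4603, -0.2921,  0.1349]), 0.66), (array([ 0.2782, -0.4599,  0.014 ]), 0.57)]
scene cradle_seat [(array([ 0.4585, -0.297 ,  0.0464]), 0.83)]
scene pole -0.07 37 y -0.2781 z 0.1424
scene pole -0.05 35 y -0.2802 z 0.1432
scene pole -0.03 35 y -0.2799 z 0.1428
scene pole -0.01 15 y -0.2828 z 0.1418
scene pole 0.01 12 y -0.2830 z 0.1436
scene pole 0.03 31 y -0.2842 z 0.1419
scene pole 0.05 27 y -0.2867 z 0.1416
scene pole 0.07 10 y -0.2945 z 0.1354
scene pole 0.09 10 y -0.2947 z 0.1330
scene pole 0.11 10 y -0.2956 z 0.1342
scene pole 0.13 14 y -0.2996 z 0.1347
scene pole 0.15 17 y -0.2983 z 0.1326
top ring [(array([ 0.7382, -0.0197,  0.1857]), 0.64)]
top pole_cr
[... 276 characters left out ...]
-0.2953 z 0.1494
top pole -0.05 46 y -0.2886 z 0.1488
top pole -0.03 35 y -0.2888 z 0.1498
top pole 0.05 6 y -0.2876 z 0.1451
top pole 0.07 12 y -0.2989 z 0.1421
top pole 0.09 18 y -0.2996 z 0.1425
top pole 0.11 13 y -0.3018 z 0.1428
top pole 0.13 11 y -0.3038 z 0.1414
top pole 0.15 19 y -0.3052 z 0.1419
top pole 0.17 5 y -0.3050 z 0.1399
wrist ring []
wrist pole_crook []
wrist pole_grip [(array([ 0.468 , -0.2888,  0.141 ]), 0.66)]
wrist cradle_seat []
wrist pole -0.07 2925 y -0.2887 z 0.1478
wrist pole -0.05 2766 y -0.2897 z 0.1478
wrist pole -0.03 2393 y -0.2912 z 0.1478
wrist pole -0.01 2034 y -0.2926 z 0.1478
wrist pole 0.01 1739 y -0.2940 z 0.1479
wrist pole 0.03 1457 y -0.2954 z 0.1477
```

View pics/back.png

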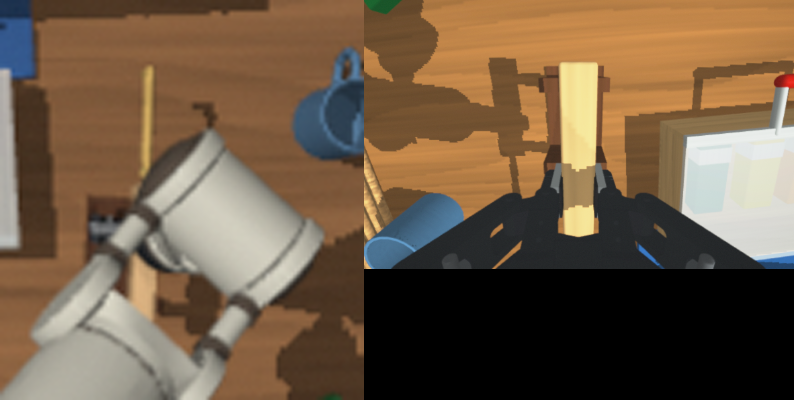

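The wrist half of the picture shows the pole at (579,150) centred over the cradle, which spans 545 to 610. Now I lower it.

{"op": "send_rows", "data": {"motion": [[0, 0, -0.1, 0, 0, 0, -1], [0, 0, -0.15, 0, 0, 0, -1], [0, 0, -0.15, 0, 0, 0, -1], [0, 0, -0.1, 0, 0, 0, -1], [0, 0, -0.1, 0, 0, 0, -1]]}}

```text
t: 53.22
position: [0.4784, -0.2933, 0.0593]
eef_rot: [-0.115, -3.138, -0.001]
ft_force: [0.6, 0.6, -1.1]
width: 0.0198
gripper_force: 109.5
```

{"op": "send_rows", "data": {"motion": [[0, 0, -0.06, 0, 0, 0, -1], [0, 0, -0.06, 0, 0, 0, -1], [0, 0, -0.06, 0, 0, 0, -1], [0, 0, -0.05, 0, 0, 0, -1], [0, 0, -0.02, 0, 0, 0, -1]]}}

```text
t: 53.63
position: [0.4787, -0.2936, 0.0352]
eef_rot: [-0.115, -3.139, -0.001]
ft_force: [0.3, 0.7, -0.8]
width: 0.02
gripper_force: 109.5
```

{"op": "send_rows", "data": {"motion": [[0, 0, -0.01, 0, 0, 0, -1], [0, 0, 0, 0, 0, 0, -1], [0, 0, 0, 0, 0, 0, -1], [0, 0, 0, 0, 0, 0, -1], [0, 0, 0, 0, 0, 0, -1]], "force": 40}}

```text
t: 54.05
position: [0.4791, -0.2939, 0.0352]
eef_rot: [0.115, 3.139, -0.001]
ft_force: [-0.6, -0.4, -1.7]
width: 0.02
gripper_force: 109.5
```

```bash
python3 m.py | egrep "^t|psi|grip|seat|wrist pole"
```

```text
t 54.05 p [ 0.4791 -0.2939  0.0352] rv [ 0.1151  3.1389 -0.0008] F [-0.5593 -0.4272 -1.6915] w 0.02 gf 109.52381730079651
psi 85.80035838389166 zaxis [ 0.0005 -0.0005 -1.    ]
scene pole_grip [(array([ 0.2772, -0.4617,  0.0109]), 0.75), (array([ 0.462 , -0.2955,  0.0501]), 0.47)]
scene cradle_seat [(array([ 0.4586, -0.295 ,  0.0475]), 0.59)]
top ring [(array([ 0.7353, -0.024 ,  0.1859]), 0.84)]
top pole_crook [(array([ 0.2064, -0.3224,  0.0093]), 0.83), (array([ 0.6183, -0.3012,  0.0485]), 0.49)]
top pole_grip [(array([ 0.2762, -0.4629,  0.0095]), 0.71), (array([ 0.461 , -0.2882,  0.0482]), 0.57)]
top cradle_seat [(array([ 0.4617, -0.3009,  0.0545]), 0.46)]
top pole -0.05 9 y -0.2981 z 0.0614
top pole -0.03 27 y -0.2886 z 0.0620
top pole 0.07 11 y -0.2995 z 0.0554
top pole 0.09 15 y -0.3008 z 0.0543
top pole 0.11 13 y -0.3014 z 0.0535
top pole 0.13 12 y -0.3033 z 0.0561
top pole 0.15 12 y -0.3033 z 0.0538
wrist pole_crook []
wrist pole_grip []
wrist cradle_seat []
wrist pole -0.09 141 y -0.2913 z 0.0607
wrist pole -0.07 3384 y -0.2887 z 0.0613
wrist pole -0.05 2753 y -0.2897 z 0.0613
wrist pole -0.03 2355 y -0.2912 z 0.0613
wrist pole -0.01 1978 y -0.2925 z 0.0612
wrist pole 0.01 1716 y -0.2940 z 0.0613
wrist pole 0.03 1300 y -0.2949 z 0.0611
```

```bash
cat > q.py <<'E'
from h import *
st()
d=np.array([np.cos(.073),-np.sin(.073)]); nn=np.array([-d[1],d[0]])
for c in ["wrist","top"]:
    p=grab_frame(c); save(p,"q_"+c)
    P=pts(p,np.ones((400,640),bool)); hsv=cv2.cvtColor(p["color"],cv2.COLOR_RGB2HSV)[p["z_map"]>0]
    q=P[:,:2]-[.4625,-.297]; a=q@d; b=q@nn
    base=(abs(b)<.05)&(P[:,2]>.045)&(P[:,2]<.068)
    for lo in np.arange(-.08,.18,.01 if c=="wrist" else .02):
        k=base&(a>=lo)&(a<lo+.01)
        y=k&(hsv[:,2]>130)
        if k.sum()>4: print(c,round(lo+.005,3),k.sum(),"all b %.4f %.4f"%(b[k].min(),b[k].max()),"bright",y.sum(),("%.4f %.4f med %.4f"%(b[y].min(),b[y].max(),np.median(b[y]))) if y.sum()>3 else "", "z %.4f"%np.percentile(P[k,2],80))
E
python3 q.py
```

```text
t 54.8 p [ 0.4789 -0.2937  0.0348] rv [-0.1151 -3.1395 -0.    ] F [ 0.5719 -0.5184 -2.1475] w 0.0201 gf 109.52439308166504
wrist -0.065 804 all b -0.0064 0.0155 bright 795 -0.0059 0.0155 med 0.0046 z 0.0613
wrist -0.055 2937 all b -0.0345 0.0359 bright 2237 -0.0338 0.0359 med 0.0054 z 0.0612
wrist -0.045 4104 all b -0.0345 0.0356 bright 3124 -0.0345 0.0356 med 0.0058 z 0.0610
wrist -0.035 1370 all b -0.0063 0.0158 bright 1358 -0.0062 0.0158 med 0.0050 z 0.0613
wrist -0.025 1274 all b -0.0062 0.0159 bright 1270 -0.0062 0.0159 med 0.0046 z 0.0613
wrist -0.015 1179 all b -0.0062 0.0156 bright 1175 -0.0060 0.0156 med 0.0050 z 0.0612
wrist -0.005 1108 all b -0.0063 0.0158 bright 1100 -0.0061 0.0158 med 0.0050 z 0.0612
wrist 0.005 2193 all b -0.0190 0.0286 bright 989 -0.0059 0.0286 med 0.0046 z 0.0617
wrist 0.015 1020 all b -0.0191 0.0286 bright 869 -0.0049 0.0148 med 0.0050 z 0.0613
wrist 0.025 865 all b -0.0054 0.0150 bright 824 -0.0051 0.0149 med 0.0050 z 0.0613
wrist 0.035 832 all b -0.0059 0.0187 bright 814 -0.0059 0.0155 med 0.0048 z 0.0611
wrist 0.045 883 all b -0.0061 0.0190 bright 794 -0.0061 0.0190 med 0.0051 z 0.0611
wrist 0.055 191 all b -0.0062 0.0159 bright 190 -0.0062 0.0159 med 0.0051 z 0.0610
top -0.035 6 all b -0.0304 -0.0037 bright 1  z 0.0602
top -0.015 17 all b -0.0068 0.0145 bright 15 -0.0025 0.0145 med 0.0086 z 0.0637
top 0.045 14 all b 0.0212 0.0357 bright 0  z 0.0612
top 0.085 6 all b -0.0018 0.0067 bright 5 0.0037 0.0067 med 0.0063 z 0.0550
top 0.105 6 all b -0.0002 0.0076 bright 3  z 0.0537
top 0.125 8 all b 0.0005 0.0078 bright 8 0.0005 0.0078 med 0.0053 z 0.0545
top 0.145 6 all b 0.0013 0.0057 bright 6 0.0013 0.0057 med 0.0039 z 0.0531
```

```bash
python3 -c "
import cv2
a=cv2.imread('pics/q_wrist.png'); cv2.imwrite('pics/q2.png',cv2.resize(a[60:400,160:480],None,fx=1.7,fy=1.7))"
```

```text
(no output)
```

View pics/q2.png

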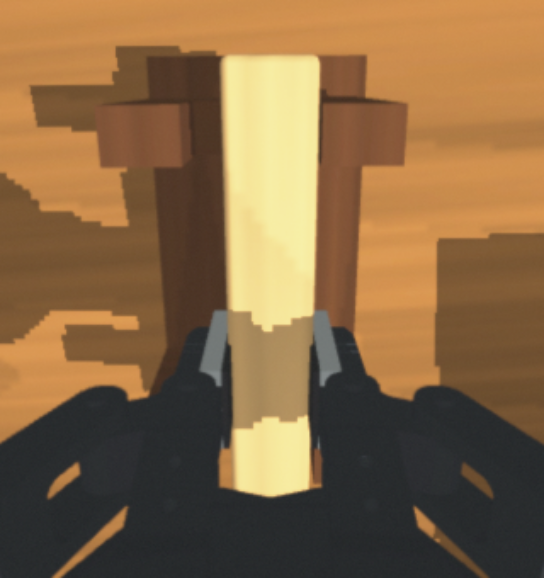

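The handle at (270,150) sits about 4 mm toward the right-hand cheek, so I centre it before releasing.

{"op": "send_rows", "data": {"motion": [[0, -0.01, 0, 0, 0, 0, -1], [0, -0.015, 0, 0, 0, 0, -1], [0, -0.015, 0, 0, 0, 0, -1], [0, 0, 0, 0, 0, 0, -1], [0, 0, 0, 0, 0, 0, -1]]}}

```text
t: 55.32
position: [0.4789, -0.2979, 0.0348]
eef_rot: [0.115, 3.139, -0.0]
ft_force: [0.6, 0.1, -0.9]
width: 0.0201
gripper_force: 109.5
```

```bash
python3 q.py | egrep "^t |wrist (-0.0|0.05)"
```

```text
t 55.32 p [ 0.4789 -0.2979  0.0348] rv [ 0.1155  3.1394 -0.0001] F [ 0.5893  0.0686 -0.8802] w 0.0201 gf 109.52359199523926
wrist -0.065 744 all b -0.0104 0.0114 bright 737 -0.0100 0.0114 med 0.0005 z 0.0613
wrist -0.055 2945 all b -0.0344 0.0359 bright 2306 -0.0339 0.0359 med 0.0016 z 0.0612
wrist -0.045 4166 all b -0.0343 0.0359 bright 3294 -0.0343 0.0359 med 0.0020 z 0.0610
wrist -0.035 1374 all b -0.0104 0.0117 bright 1362 -0.0103 0.0117 med 0.0005 z 0.0613
wrist -0.025 1272 all b -0.0104 0.0116 bright 1266 -0.0103 0.0116 med 0.0009 z 0.0613
wrist -0.015 1175 all b -0.0104 0.0115 bright 1170 -0.0101 0.0115 med 0.0007 z 0.0613
wrist -0.005 1108 all b -0.0104 0.0117 bright 1099 -0.0103 0.0117 med 0.0009 z 0.0612
wrist 0.055 217 all b -0.0103 0.0116 bright 216 -0.0103 0.0116 med 0.0004 z 0.0610
```

{"op": "send_rows", "data": {"motion": [[0, 0, 0, 0, 0, 0, 0.3], [0, 0, 0, 0, 0, 0, 0.3], [0, 0, 0, 0, 0, 0, 0.3], [0, 0, 0, 0, 0, 0, 0.3], [0, 0, 0, 0, 0, 0, 0.3]]}}

```text
t: 55.83
position: [0.479, -0.2978, 0.035]
eef_rot: [0.115, 3.139, -0.0]
ft_force: [-0.6, -0.3, -0.1]
width: 0.0553
gripper_force: 0.0
```

{"op": "send_rows", "data": {"motion": [[0, 0, 0.1, 0, 0, 0, 0.3], [0, 0, 0.2, 0, 0, 0, 0.3], [0, 0, 0.3, 0, 0, 0, 0.3], [0, 0, 0.3, 0, 0, 0, 0.3], [0, 0, 0.3, 0, 0, 0, 0.6]]}}

```text
t: 56.25
position: [0.4788, -0.2975, 0.1568]
eef_rot: [0.115, 3.139, -0.0]
ft_force: [0.9, -1.1, -0.4]
width: 0.0659
gripper_force: 0.0
```

{"op": "send_rows", "data": {"motion": [[-0.1, 0, 0.3, 0, 0, 0, 0.6], [-0.2, 0, 0.3, 0, 0, 0, 0.6], [-0.3, 0, 0.1, 0, 0, 0, 0.6], [-0.2, 0, 0, 0, 0, 0, 0.6], [0, 0, 0, 0, 0, 0, 0.6]]}}

```text
t: 56.67
position: [0.3969, -0.2982, 0.2269]
eef_rot: [0.118, 3.139, -0.004]
ft_force: [-0.3, 0.0, 0.1]
width: 0.0683
gripper_force: 0.0
```

```bash
python3 q.py | egrep "^t |wrist"; python3 - <<'E'
from h import *
for c in ["top","scene"]:
    p=grab_frame(c); save(p,"end_"+c)
    for n in ["ring","cover_bar","pole_grip","pole_crook","mug","calculator","book_pile"]:
        r=tip_of(n,p); print(c,n,[(w(p,q["location"]),round(q["score"],2)) for q in r[:2]])
a=cv2.imread("pics/end_top.png"); b=cv2.imread("pics/end_scene.png")
o=np.zeros((510,800,3),np.uint8); o[:250,:400]=cv2.resize(a,(400,250)); o[:250,400:]=cv2.resize(b,(400,250))
o[255:505,:400]=cv2.resize(a[90:270,200:488],(400,250)); o[255:505,400:]=cv2.resize(b[110:290,180:468],(400,250)); cv2.imwrite("pics/end.png",o)
E
```

```text
t 56.67 p [ 0.3969 -0.2982  0.2269] rv [ 0.1179  3.1386 -0.004 ] F [-0.3205  0.0179  0.0734] w 0.0683 gf 0.0
wrist -0.065 159 all b -0.0102 0.0113 bright 156 -0.0100 0.0113 med 0.0006 z 0.0602
wrist -0.055 457 all b -0.0346 0.0350 bright 191 -0.0101 0.0349 med 0.0006 z 0.0607
wrist -0.045 513 all b -0.0347 0.0353 bright 192 -0.0101 0.0353 med 0.0007 z 0.0609
wrist -0.035 178 all b -0.0102 0.0106 bright 178 -0.0102 0.0106 med 0.0007 z 0.0608
wrist -0.025 168 all b -0.0102 0.0108 bright 166 -0.0102 0.0108 med 0.0007 z 0.0608
wrist -0.015 172 all b -0.0103 0.0108 bright 164 -0.0091 0.0108 med 0.0008 z 0.0607
wrist -0.005 158 all b -0.0103 0.0110 bright 150 -0.0092 0.0110 med 0.0009 z 0.0609
wrist 0.005 159 all b -0.0104 0.0112 bright 152 -0.0092 0.0112 med 0.0009 z 0.0608
wrist 0.015 152 all b -0.0093 0.0113 bright 152 -0.0093 0.0113 med 0.0010 z 0.0609
wrist 0.025 151 all b -0.0093 0.0114 bright 151 -0.0093 0.0114 med 0.0010 z 0.0608
wrist 0.035 466 all b -0.0342 0.0359 bright 151 -0.0342 0.0357 med 0.0010 z 0.0607
wrist 0.045 392 all b -0.0340 0.0350 bright 184 -0.0340 0.0350 med 0.00
[... 1362 characters left out ...]
calculator [(array([ 0.3859,  0.1568, -0.0025]), 0.88), (array([ 0.6463, -0.0226,  0.0702]), 0.2)]
top book_pile [(array([0.6023, 0.5099, 0.0022]), 0.77)]
scene ring [(array([ 0.7345, -0.0213,  0.1868]), 0.67)]
scene cover_bar [(array([ 0.4217, -0.0313,  0.0696]), 0.7)]
scene pole_grip [(array([ 0.2785, -0.4593,  0.0127]), 0.69), (array([ 0.4601, -0.2986,  0.0498]), 0.49)]
scene pole_crook [(array([ 0.206 , -0.3276,  0.0103]), 0.75), (array([ 0.6177, -0.3071,  0.0479]), 0.63)]
scene mug [(array([ 0.6006, -0.5216, -0.0031]), 0.74), (array([ 0.6168, -0.3073,  0.0496]), 0.27)]
scene calculator [(array([ 0.384 ,  0.1554, -0.0024]), 0.69)]
scene book_pile [(array([0.6095, 0.5073, 0.0008]), 0.81)]
```

View pics/end.png

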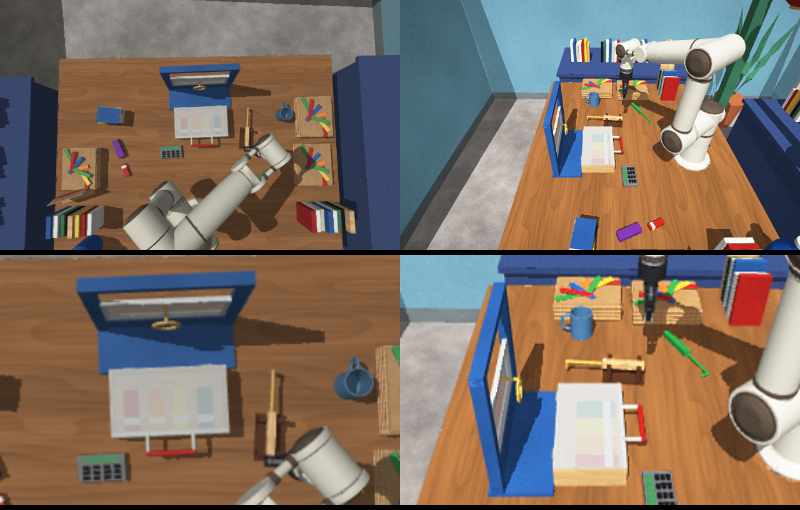

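The picture shows the four boxes under the shut cover at (170,400), the sash down with the ring at (165,325), and the pole in its cradle at (270,420). The calculator, mug and book pile have not moved. I'm handing in the job.

```bash
python3 -c "
from station import *
print(job_done())"
```

```text
the job is handed in; nothing more can be done
None
```

The job is handed in: all four boxes lie flat in the bin under the shut cover, the hook pulled the sash fully down, and the pole is back in its cradle; the verdict was not shown.

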